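# Log the unread glass slide in the label reader

## Task

Two glass slides lie on the wire drying rack: the logged one has been turned label down, the other still lies label up and has to be logged. Take the label-up slide (its frosted label is at the end with the small corner notch; with that end pointing away from you the notch is on the right when the label is up, on the left when it is down), push its frosted end, label up and level, into the throat of the slide reader until it is fully home against the sprung stop, and finish while still holding it there in the gripper, because the spring pushes it out as soon as it is let go. Leave the other slide and the dishes, cups, bottles and tweezers where they are.

Things in the scene. Friction and masses are not known exactly. Their poses are not given: they have to be found in the camera images.
- slide_1_mid (a point): Middle, half-way up, of one of two like glass slides, 130 x 40 x 6 mm, about 75 g, that lie flat across the rack's rails, underside 24 mm up, any way round. x runs along it to the frosted (label) end; z points out of the label face: up = to be logged, down = already logged, leave it. The frosted end has a square 12 mm notch in its -y corner. Grip across the 40 mm width; 50 mm are free between the slides.
- slide_2_mid (a point): The second of the two slides, alike in size, weight and notch; point and axes as for slide_1_mid, and read in the same way.
- slide_1_label (a point): Middle of the frosted area of slide_1, which covers the last 28 mm of the notched end: 51 mm from the slide's middle along its x, half-way through the glass. Axes as for the slide's middle.
- slide_2_label (a point): Middle of the frosted area of slide_2, which covers the last 28 mm of the notched end: 51 mm from the slide's middle along its x, half-way through the glass. Axes as for the slide's middle.
- reader_mouth (a point): Middle of the funnel's outer rim (about 56 x 21 mm) on the slide reader, a grey box 100 mm deep, 92 wide, 60 high, fixed on the worktop, place and turn vary. 31 mm above the worktop; x points level into the throat, z up. From 10 mm in, the throat is 44 mm wide, 10 high. A key in its inner right (-y) corner passes only the notched end, label up; else the slide stops with its tip 35 mm in.
- reader_read (a point): Where the middle of the frosted area belongs: in the throat under the clear window, 30 mm past reader_mouth along x, same height and axes. The slide's tip is then 44 mm past reader_mouth, its middle 21 mm outside it, and the sprung stop is pressed in 8 mm. Hold the slide at its middle or up to 25 mm nearer its plain end, so that the fingers clear the funnel.
- reader_stop (a joint): Sprung stop bar in the throat, which the slide's tip meets 36 mm past reader_mouth. Value in m: 0 at rest, grows as it is pressed in, 0.010 at its hard stop; it pushes back with 2 N at first, about 5.5 N at the end. Fully home is 0.006 to 0.010.
- rack: Low steel wire drying rack that carries the slides, fixed, at any turn. Origin on the worktop under its middle; two rails 6 mm thick, 170 mm long, run along its y at x = +-48 mm, tops 24 mm up; the slides lie along its x at y = about +-48 mm.
- petri_1: Bystander, loose: petri dish with lid, 63 mm across, 15 mm high; origin under its middle. Leave it where it is.
- petri_2: Bystander, loose: petri dish with lid, 93 mm across, 15 mm high; origin under its middle. Leave it where it is.
- cup_1: Bystander, loose: clear sample cup with lid, 59 mm across, 45 mm high; origin under its middle. Leave it where it is.
- cup_2: Bystander, loose: clear sample cup with lid, 59 mm across, 45 mm high; origin under its middle. Leave it where it is.
- dropper_1: Bystander, loose: dropper bottle, 29 mm across, 58 mm high; origin under its middle. Leave it where it is.
- dropper_4: Bystander, loose: dropper bottle, 33 mm across, 67 mm high; origin under its middle. Leave it where it is.
- tweezers: Bystander, loose: steel tweezers, 132 x 10 x 9 mm; origin under its middle. Leave it where it is.

How it is judged:
By the outcome, as a careful person would: the job done as asked, in the order asked, and still so for the second after the job is handed in, while the arm keeps its last pose, push and grip.
It also fails if it takes over 40 s, if anything falls off the work surface, if the arm or the gripper's body presses on something with over 40 N, if the wrist force passes 120 N, or if a joint passes its speed limit or range.

## Robot

A 7-joint arm with a two-finger parallel gripper is mounted at the origin on a cart in front of the work surface, level with it; the furniture and walls round the work are solid. World frame = base frame: x ahead of the robot, y to its left, z up, the work surface at z = 0. Lengths are in m, angles in rad, forces in N, time in s.
With the tool pointing down it reaches from about 0.4 to 0.875 m from the base axis. Payload 19.3 kg.
Tool frame: the origin (TCP) lies at the very end of the fingers, on their centre line; the grasp point (between the pads) lies 19 mm behind it; z points along the fingers, y is the direction in which the jaws open and shut (so a half turn about z gives the same grasp; the last joint's range is limited). The gripper opens to 85 mm and grips with 20 to 120 N. Pads are 22 mm wide; open, the fingers measure 114 mm over their backs; the gripper's body (76 mm by 85 mm) begins 54 mm behind the grasp point. The pads swing forward as they close: fully open they stand 13 mm farther back than shut.
Start: joints at [-1.213, 0.521, -0.036, 1.599, 0.021, 1.021, -0.113], TCP at [0.259, 0.569, 0.195] pointing down, gripper open.
Joint ranges: [-2.91, 2.91], [-0.3, 2.13], [-1.5, 1.42], [0.17, 2.43], [-1.26, 4.41], [0.16, 1.93], [-2.52, 2.52]. Speed limits (rad/s): [1.89, 1.89, 2.39, 2.39, 3.01, 3.01, 3.01].

## Interface

Orientations are given as [roll, pitch, yaw] about the fixed x, y, z axes, in that order (R = Rz(yaw) Ry(pitch) Rx(roll)).
In Python, from workcell import bot, viewer gives the robot as it stands.
- The arm moves only by the shell command python3 -m creep 'ROWS' [FORCE]. ROWS is JSON, a list of rows, each an object of numbers: "rx", "ry", "rz": the turn, a rotation vector about the tool's x, y, z in degrees; "tx", "ty", "tz": the shift along the tool's x, y, z in mm; "hand": the closure, from -1 (fully open) to 1 (shut), so that 0 is half open. In form: [{"rx": .., "ry": .., "rz": .., "tx": .., "ty": .., "tz": .., "hand": ..}, ...]. A call has 1 to 8 rows; each row is the pose to reach, as a shift and turn from the pose commanded when the call began, along the tool's axes at that moment; what a row does not reach only later rows make up. A row lasts 1/10 s, in which the tool goes at most 50 mm and 8.59 degrees, less where a joint would pass 70% of its speed; a pose out of reach is approached as far as the arm can. A call with a gripper value outside its range is refused whole. The fingers move at their own pace and stop on an object; FORCE is the grip in N (left out, the last holds). Time passes only in rows, so rows that repeat a pose let the fingers close. It gives the time, the measured TCP pose, the force and the opening at its end, in the units of the state.
- bot.observe(): the state, without advancing time (a new reading comes with each control period).
- viewer.grab_frame(name): name is "scene" or "top"; returns a dict with "pixels" (420x560x3 uint8, blue, green, red), "vertical_fov" (degrees; the focal length in pixels is half the picture's height over the tangent of half this angle, whatever the lens; pixels are square), "cx", "cy" (the principal point, pixels), "rvec" (rotation vector, rad) and "tvec" (3), from world to camera coordinates, as OpenCV has them. Camera axes: x right, y down, z forward; pixel columns grow to the right and rows downward; lengths in m; the calibration is good to about 2 mm. A picture is of the moment at which its call begins. There is no depth.
- bot.job_done(): hands the job in, once; it reports no verdict.
Trained networks look in a picture, given as the dict that the camera call returned (one of the last four; its "shot" number tells which), for a name from the list of things; names that differ only in an ending like _2 or _b are one class to them, and where a whole thing is asked for, a point or a joint stands for the part that bears it (a point fixed in the world has none). Each returns a list of dicts, best first, with "score" (0 to 1); they miss things now and then, are a little off and sometimes report something else, mostly with a low value. They report only what shows in the picture. A call takes as long as a camera call.
- viewer.outline_of(target, picture): "mask" (420x560 bool, what is visible of it) and "bbox" ([left, top, right, bottom] in pixels, round what is visible of it).
The state is a dict: "clock": time; "qpos": joint angles; "qd": joint speeds; "joint_efforts": joint torques, N m; "position": TCP position; "tool_rot": TCP orientation; "force": force on the tool from outside, world axes, zero at the start; "moment": the same for the moment, N m; "grip_width": finger opening in m.
Only numpy, scipy, OpenCV 4.12 (cv2) and the standard library are available. Lean on these libraries where they do the work, as an engineer would, in place of code of your own. Each camera call takes 0.05 s, during which the arm holds its last target.

## Working session

There is one attempt and no reset: what is moved stays moved. The work goes in short steps, Python scripts to look and compute and a shell command to move; the robot and the scene stay as the last step left them, time stands still between calls to the robot, and variables do not carry over. Pictures are saved under pics/ and viewed, and the job is handed in when it is done.

```bash
mkdir -p pics; ls; cat > h.py <<'E'
import numpy as np, cv2, json
from workcell import bot, viewer
def K(p):
    f=p["pixels"].shape[0]/2/np.tan(np.radians(p["vertical_fov"])/2)
    return np.array([[f,0,p["cx"]],[0,f,p["cy"]],[0,0,1.]])
def ray(p,uv,z):
    R=cv2.Rodrigues(np.array(p["rvec"],float))[0];t=np.array(p["tvec"],float).ravel()
    c=-R.T@t; d=R.T@np.linalg.inv(K(p))@np.array([uv[0],uv[1],1.])
    return c+d*(z-c[2])/d[2]
def proj(p,X):
    return cv2.projectPoints(np.array(X,float).reshape(-1,3),np.array(p["rvec"],float),np.array(p["tvec"],float),K(p),None)[0].reshape(-1,2)
def toolR(rpy):
    from scipy.spatial.transform import Rotation as Ro
    return Ro.from_euler('xyz',rpy).as_matrix()
E
python3 - <<'E'
from h import *
print(bot.observe())
for n in ("top","scene"):
    p=viewer.grab_frame(n); cv2.imwrite(f"pics/{n}0.png",p["pixels"]); print({k:v for k,v in p.items() if k!="pixels"})
    for t in ("slide_1_mid","slide_1_label","rack","reader_mouth","reader_stop","petri_1","cup_1","dropper_1","tweezers"):
        try:
            for r in viewer.outline_of(t,p): print(n,t,round(r["score"],2),r["bbox"])
        except Exception as e: print(t,e)
E
```

```text
pics
{'clock': 0.0, 'qpos': array([-1.21319922,  0.52199337, -0.03634961,  1.6000064 ,  0.02118812,
        1.02105354, -0.11279446]), 'qd': array([-5.30590141e-04, -4.81090383e-05,  9.65989465e-04,  2.33909316e-03,
        1.83617581e-04, -2.77411474e-04,  1.50428238e-03]), 'joint_efforts': array([ 5.30876889e-05, -9.27124214e+01,  1.98060460e+00, -3.69927549e+01,
        1.79512147e-02,  8.20808782e-03, -5.41333702e-05]), 'position': array([0.25916081, 0.5683372 , 0.19433892]), 'tool_rot': array([-3.14051766e+00,  5.40605718e-05,  2.71380416e+00]), 'force': array([-0.18686038,  0.38228014,  0.67485234]), 'moment': array([-0.04140772, -0.05802536, -0.0453134 ]), 'grip_width': 0.08526514264304547}
{'vertical_fov': 57.9877913661753, 'cx': 282.21834638416067, 'cy': 214.83283371476043, 'rvec': array([ 2.16396495, -2.20894045,  0.0753042 ]), 'tvec': array([-0.1990242 ,  0.50974126,  0.95691062]), 'shot': 1}
top slide_1_mid 0.96 [240.7, 196.2, 289.9, 219.3]
top slide_1_label 0.79 [240.1, 193.4, 288.1, 219.9]
top rack 0.85 [232.6, 154.2, 288.4, 230.1]
top reader_mouth 0.85 [319.7, 184.2, 3
[... 495 characters left out ...]
50.9]
scene slide_1_mid 0.22 [262.9, 164.8, 278.0, 189.4]
scene slide_1_label 0.97 [238.4, 214.0, 277.6, 254.1]
scene slide_1_label 0.31 [363.9, 176.7, 393.9, 202.3]
scene rack 0.85 [188.7, 209.8, 286.1, 257.4]
scene reader_mouth 0.95 [295.2, 173.4, 347.7, 218.8]
scene reader_stop 0.67 [261.2, 163.6, 277.9, 191.0]
scene petri_1 0.91 [142.3, 266.1, 178.0, 294.6]
scene petri_1 0.28 [124.2, 215.5, 154.3, 244.7]
scene cup_1 0.91 [125.2, 214.2, 153.1, 242.6]
scene cup_1 0.89 [367.0, 180.0, 394.4, 201.2]
scene dropper_1 0.64 [244.0, 173.0, 261.9, 197.8]
scene dropper_1 0.63 [263.2, 163.3, 276.0, 190.6]
scene dropper_1 0.3 [279.8, 255.7, 338.4, 271.4]
scene tweezers 0.5 [280.6, 257.1, 337.4, 274.4]
```

```bash
python3 - <<'E'
import cv2
a=cv2.imread("pics/top0.png")
cv2.imwrite("pics/top0c.png",cv2.resize(a[140:250,220:380],None,fx=5,fy=5,interpolation=cv2.INTER_CUBIC))
a=cv2.imread("pics/scene0.png")
cv2.imwrite("pics/scene0c.png",cv2.resize(a[160:280,180:340],None,fx=5,fy=5,interpolation=cv2.INTER_CUBIC))
E
```

```text
(no output)
```

View pics/top0.png

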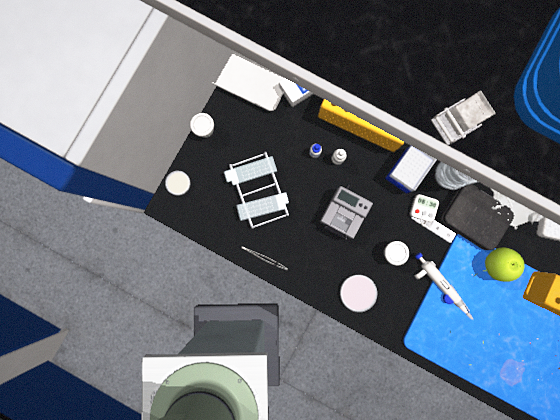

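View pics/scene0.png

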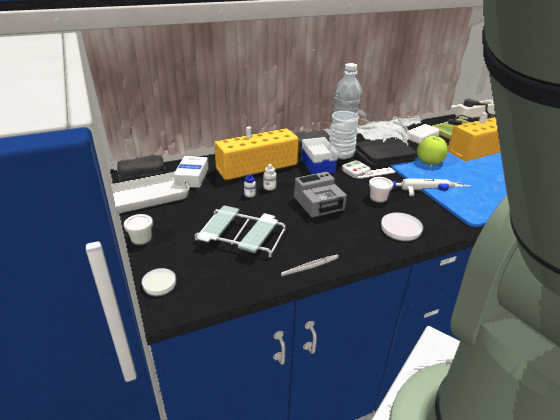

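```bash
sleep 1
```

```text
(no output)
```

View pics/top0c.png

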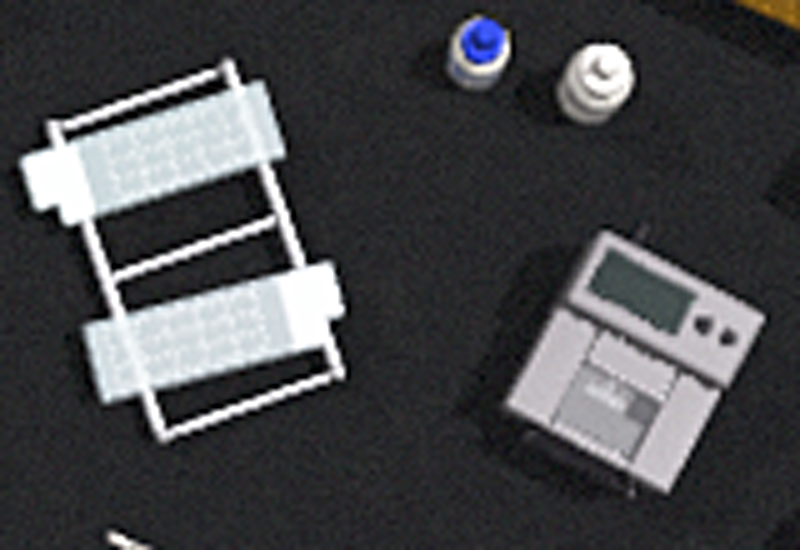

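View pics/scene0c.png

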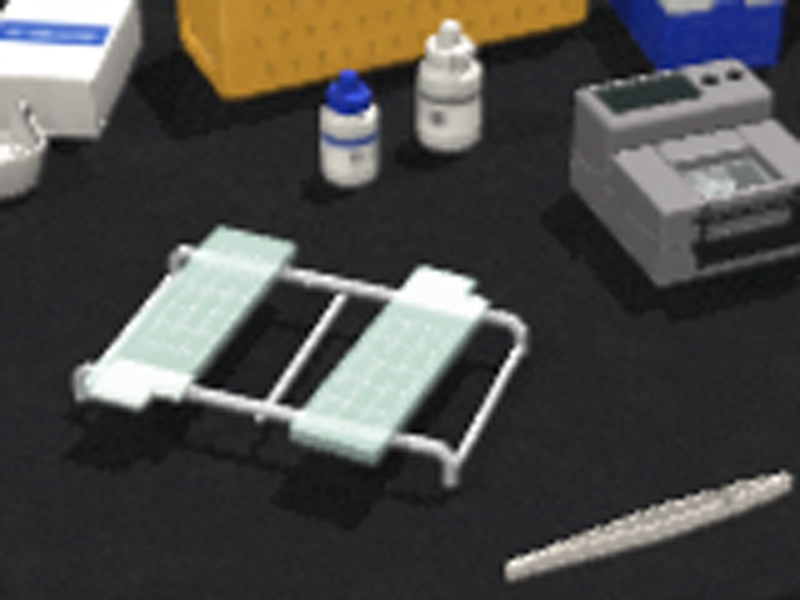

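The top crop shows the lower slide with its frosted end pointing right and the notch at its lower right corner, around full-image (286,209). That puts the notch on the right, so this one is label up. The upper slide's frosted end points left with the notch on its left, so it is label down. The scene view agrees. The reader's throat faces the bottom of the top image, along roughly (322,222)–(354,238).

Next I'll measure both.

```bash
python3 - <<'E'
from h import *
p=viewer.grab_frame("top"); s=viewer.grab_frame("scene")
a=p["pixels"];b=s["pixels"]
def crop(im,x0,y0,x1,y1,f,name):
    c=cv2.resize(im[y0:y1,x0:x1],None,fx=f,fy=f,interpolation=cv2.INTER_CUBIC)
    for x in range(x0,x1,5): cv2.line(c,(int((x-x0+.5)*f),0),(int((x-x0+.5)*f),8 if x%10 else 18),(0,255,255),1)
    for y in range(y0,y1,5): cv2.line(c,(0,int((y-y0+.5)*f)),(8 if y%10 else 18,int((y-y0+.5)*f)),(0,255,255),1)
    cv2.imwrite(name,c)
crop(a,225,145,305,225,7,"pics/t_slide.png"); crop(a,312,178,378,244,9,"pics/t_read.png")
crop(b,285,165,355,225,10,"pics/s_read.png")
print(ray(p,(282,214),0),ray(p,(282,314),0),ray(p,(382,214),0))
for t,im,n in (("slide_1_mid",p,"t"),("slide_1_mid",s,"s"),("reader_mouth",p,"t"),("reader_mouth",s,"s")):
    for r in viewer.outline_of(t,im):
        m=r["mask"].astype(np.uint8); print(t,n,r["score"],cv2.minAreaRect(cv2.findNonZero(m)))
E
```

```text
[ 0.50893664 -0.20895565  0.        ] [ 0.25122915 -0.20366871  0.        ] [ 0.50354819 -0.47064689  0.        ]
slide_1_mid t 0.6 ((263.0294189453125, 205.61766052246094), (15.764815330505371, 50.20487594604492), 75.96376037597656)
slide_1_mid s 0.83 ((257.9671936035156, 233.13934326171875), (17.541051864624023, 45.58113098144531), 39.80556869506836)
reader_mouth t 0.59 ((346.26605224609375, 211.72019958496094), (38.673004150390625, 50.457767486572266), 28.300756454467773)
reader_mouth s 0.69 ((401.25677490234375, 226.45947265625), (41.75734329223633, 26.797033309936523), 9.462322235107422)
reader_mouth s 0.59 ((318.97381591796875, 193.54551696777344), (43.74982452392578, 49.50638198852539), 74.93151092529297)
```

View pics/t_slide.png

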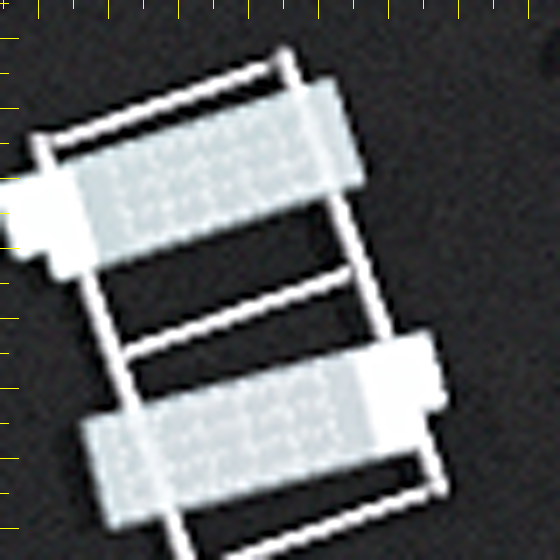

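View pics/t_read.png

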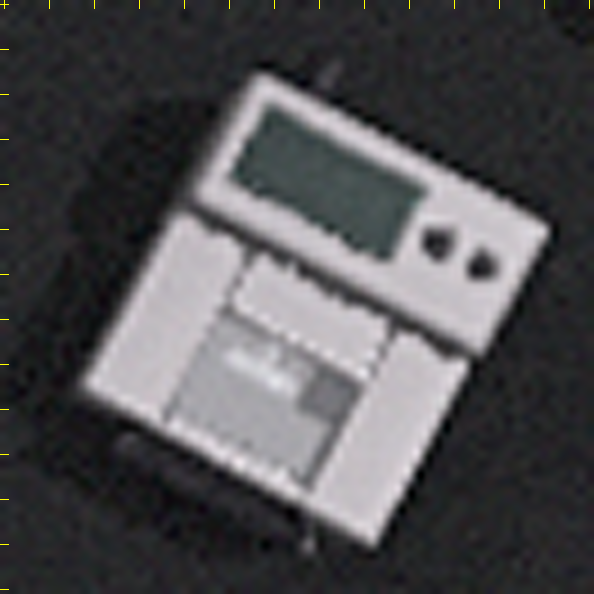

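View pics/s_read.png

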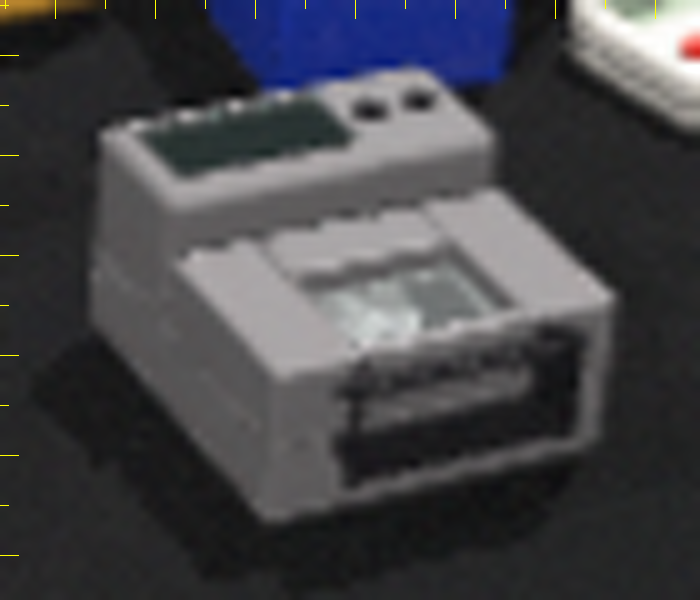

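```bash
cat > fit.py <<'E'
from h import *
from scipy.optimize import least_squares
p=viewer.grab_frame("top"); s=viewer.grab_frame("scene")
T=lambda X,Y,x0,y0,f:(x0+X/f-.5,y0+Y/f-.5)
ts=lambda X,Y:T(X,Y,225,145,7); ss=lambda X,Y:T(X,Y,180,160,5); tr=lambda X,Y:T(X,Y,312,178,9); sr=lambda X,Y:T(X,Y,285,165,10)
def W(q,P): 
    c,n=np.cos(q[2]),np.sin(q[2]); P=np.array(P,float)
    return np.c_[q[0]+c*P[:,0]-n*P[:,1],q[1]+n*P[:,0]+c*P[:,1],P[:,2]]
z=.030
ST=[((-.065,.02,z),ts(82,420)),((-.065,-.02,z),ts(110,528)),((.065,.02,z),ts(430,332)),((.065,-.008,z),ts(447,403)),((.053,-.02,z),ts(422,448))]
SS=[((-.065,.02,z),ss(290,432)),((-.065,-.02,z),ss(378,452)),((.065,.02,z),ss(418,267)),((.065,-.008,z),ss(470,277)),((.053,-.02,z),ss(488,300))]
def solve(A,B,q0,fn):
    def res(q):
        out=[]
        for cam,L in ((p,A),(s,B)):
            if L: out.append((proj(cam,fn(q,[l[0] for l in L]))-np.array([l[1] for l in L])).ravel())
        return np.concatenate(out)
    r=least_squares(res,q0,loss='soft_l1'); return r.x,res(r.x).reshape(-1,2).round(1)
g=ray(p,ts(265,430),z)
for nm,A,B in(("both",ST,SS),("top",ST,[]),("scene",[],SS)):
    q,r=solve(A,B,[g[0],g[1],-1.3],W); print("slide",nm,q.round(4),r.tolist())
D=-99.
RT=[((0,.046,D),tr(82,385)),((0,-.046,D),tr(378,545)),((.1,-.046,.06),tr(550,230)),((.1,.046,.06),tr(258,72))]
RS=[((0,.046,D),sr(275,378)),((0,-.046,D),sr(615,297)),((0,.046,0),sr(268,520)),((0,-.046,0),sr(598,437)),((.1,.046,.06),sr(105,135)),((.1,-.046,.06),sr(435,68)),((.1,.046,0.0),sr(95,320))]
def WR(q,P):
    P=[(a,b,q[3] if c==D else c) for a,b,c in P]; return W(q,P)
g=ray(p,tr(230,465),.045)
for nm,A,B in(("both",RT,RS),("top",RT,[]),("scene",[],RS)):
    q,r=solve(A,B,[g[0],g[1],-.45,.045],WR); print("reader",nm,q.round(4),r.tolist())
E
python3 fit.py
```

```text
slide both [ 0.5281 -0.1604 -1.3217] [[-0.2, 0.8], [-0.1, 0.5], [-0.7, -0.2], [-0.1, 0.2], [0.1, -0.4], [-0.3, -1.2], [-0.3, -0.1], [-0.0, -0.7], [0.8, 0.2], [0.1, -0.4]]
slide top [ 0.5287 -0.1609 -1.338 ] [[0.0, 0.1], [-0.2, -0.1], [-0.2, -0.1], [0.1, 0.4], [0.3, -0.3]]
slide scene [ 0.5271 -0.1591 -1.3079] [[-0.1, -0.5], [0.2, 0.4], [-0.4, -0.3], [0.5, 0.5], [-0.2, -0.1]]
reader both [ 0.4638 -0.3449 -0.5263  0.0449] [[0.1, 0.4], [-0.3, 0.6], [0.9, -0.1], [0.5, -0.5], [0.2, -0.3], [0.6, 0.3], [-0.3, 1.4], [0.3, 1.8], [-0.6, -1.6], [-0.8, -1.3], [-0.6, 0.4]]
reader top [ 0.464  -0.343  -0.5283  0.0603] [[-0.0, 0.0], [0.0, 0.5], [0.2, -0.0], [-0.2, -0.5]]
reader scene [ 0.4649 -0.3469 -0.5341  0.0433] [[0.2, -0.3], [0.7, 0.4], [-0.3, 0.8], [0.4, 1.4], [-0.3, -2.2], [-0.4, -1.7], [-0.3, -0.2]]
```

```bash
cat >> h.py <<'E'
from scipy.spatial.transform import Rotation as Ro
def go(pos,yaw,st=None):
    "tool-frame row (mm, deg) from the current measured pose to pos/yaw, tool straight down"
    st=st or bot.observe(); R=Ro.from_euler('xyz',st["tool_rot"]); G=Ro.from_euler('xyz',[np.pi,0,yaw])
    t=R.inv().apply(np.array(pos)-st["position"])*1000; r=np.degrees((R.inv()*G).as_rotvec())
    return t.round(1),r.round(2)
def tri(p,a,s,b):
    def P(c): return K(c)@np.c_[cv2.Rodrigues(np.array(c["rvec"],float))[0],np.array(c["tvec"],float).ravel()]
    X=cv2.triangulatePoints(P(p),P(s),np.array(a,float).reshape(2,1),np.array(b,float).reshape(2,1)).ravel(); X=X[:3]/X[3]
    return X.round(3),(proj(p,X)[0]-a).round(1),(proj(s,X)[0]-b).round(1)
E
cat >> fit.py <<'E'
print("handle hi",tri(p,(85,200),s,(95,247)),"lo",tri(p,(147,210),s,(131,383)))
# free depth
def WR2(q,P):
    P=[(q[4] if a==.1 else a,b,q[3] if c==D else c) for a,b,c in P]; return W(q,P)
q,r=solve(RT,RS,[.46,-.345,-.53,.045,.1],WR2); print("reader depth free",q.round(4),r.tolist())
c,n=np.cos(q[2]),np.sin(q[2])
for nm,xy in (("rimL",(125,438)),("rimR",(308,540))):
    for zz in (.02,.031,.042):
        w=ray(p,tr(*xy),zz)-[q[0],q[1],0]; print(nm,zz,"reader frame",(c*w[0]+n*w[1]).round(4),(-n*w[0]+c*w[1]).round(4))
for nm,xy in (("rim TL",(340,360)),("rim BL",(345,488)),("rim TR",(582,325)),("rim BR",(582,440))):
    zz=.016 if "B" in nm else .046
    w=ray(s,sr(*xy),zz)-[q[0],q[1],0]; print(nm,zz,(c*w[0]+n*w[1]).round(4),(-n*w[0]+c*w[1]).round(4))
cc=lambda c:-cv2.Rodrigues(np.array(c["rvec"],float))[0].T@np.array(c["tvec"],float).ravel()
print(cc(p),cc(s))
for t in ("dropper_1","cup_1","petri_1"):
    for r in viewer.outline_of(t,p):
        b=r["bbox"]; print(t,ray(p,((b[0]+b[2])/2,(b[1]+b[3])/2),.03).round(3))
for y in ((232,153),(288,225)): print("rack",ray(p,y,.02).round(3))
E
python3 fit.py
```

```text
slide both [ 0.5281 -0.1604 -1.3217] [[-0.2, 0.8], [-0.1, 0.5], [-0.7, -0.2], [-0.1, 0.2], [0.1, -0.4], [-0.3, -1.2], [-0.3, -0.1], [-0.0, -0.7], [0.8, 0.2], [0.1, -0.4]]
slide top [ 0.5287 -0.1609 -1.338 ] [[0.0, 0.1], [-0.2, -0.1], [-0.2, -0.1], [0.1, 0.4], [0.3, -0.3]]
slide scene [ 0.5271 -0.1591 -1.3079] [[-0.1, -0.5], [0.2, 0.4], [-0.4, -0.3], [0.5, 0.5], [-0.2, -0.1]]
reader both [ 0.4638 -0.3449 -0.5263  0.0449] [[0.1, 0.4], [-0.3, 0.6], [0.9, -0.1], [0.5, -0.5], [0.2, -0.3], [0.6, 0.3], [-0.3, 1.4], [0.3, 1.8], [-0.6, -1.6], [-0.8, -1.3], [-0.6, 0.4]]
reader top [ 0.464  -0.343  -0.5283  0.0603] [[-0.0, 0.0], [0.0, 0.5], [0.2, -0.0], [-0.2, -0.5]]
reader scene [ 0.4649 -0.3469 -0.5341  0.0433] [[0.2, -0.3], [0.7, 0.4], [-0.3, 0.8], [0.4, 1.4], [-0.3, -2.2], [-0.4, -1.7], [-0.3, -0.2]]
handle hi (array([0.53 , 0.196, 0.209]), array([0.9, 0.8]), array([-1.4, -0.4])) lo (array([ 0.541,  0.19 , -0.12 ]), array([-1.1, -1.2]), array([2. , 0.4]))
reader depth free [ 0.4656 -0.3467 -0.5176  0.043   0.0952] [[0.6, -0.1], [0.3, -0.3], [0.5, 0.6], [-0.1, 0.5], [0.0, -0.1], [0.2, 0.3], [-0.4, 0.9], [-0.1, 1.2], [-0.2, -1.1], [-0.5, -0.9], [-0.2, 1.0]]
rimL 0.02 reader frame -0.0063 0.0279
rimL 0.031 reader frame -0.0072 0.0288
rimL 0.042 reader frame -0.0082 0.0297
rimR 0.02 reader frame -0.0071 -0.0313
rimR 0.031 reader frame -0.008 -0.0298
rimR 0.042 reader frame -0.009 -0.0282
rim TL 0.046 -0.0031 0.0309
rim BL 0.016 -0.0123 0.032
rim TR 0.046 -0.0107 -0.0296
rim BR 0.016 -0.0154 -0.0305
[ 0.4387038  -0.20858653  0.98952279] [0.06121388 0.4156295  0.58238707]
dropper_1 [ 0.668 -0.299  0.03 ]
cup_1 [ 0.74  -0.013  0.03 ]
cup_1 [ 0.405 -0.497  0.03 ]
petri_1 [0.593 0.051 0.03 ]
petri_1 [ 0.308 -0.4    0.03 ]
rack [ 0.669 -0.083  0.02 ]
rack [ 0.479 -0.224  0.02 ]
```

```bash
python3 - <<'E'
from h import *
print(go((.44,0.0,.2),1.8166), go((.526,-.151,.12),1.8166))
E
```

```text
(array([-400.3, -442.5,   -5.1]), array([ 0.  ,  0.  , 51.41])) (array([-541.2, -544.2,   74.9]), array([ 0.  ,  0.  , 51.41]))
```

```bash
python3 -m creep '[{"tx":-400,"ty":-442,"tz":-5,"rz":51.4,"hand":-0.27},{"tx":-400,"ty":-442,"tz":-5,"rz":51.4,"hand":-0.27},{"tx":-400,"ty":-442,"tz":-5,"rz":51.4,"hand":-0.27},{"tx":-400,"ty":-442,"tz":-5,"rz":51.4,"hand":-0.27},{"tx":-400,"ty":-442,"tz":-5,"rz":51.4,"hand":-0.27},{"tx":-400,"ty":-442,"tz":-5,"rz":51.4,"hand":-0.27},{"tx":-400,"ty":-442,"tz":-5,"rz":51.4,"hand":-0.27},{"tx":-400,"ty":-442,"tz":-5,"rz":51.4,"hand":-0.27}]' 60
python3 - <<'E'
from h import *
print(go((.44,0.0,.2),1.8166), go((.526,-.151,.12),1.8166))
E
```

```text
(array([-400.3, -442.5,   -5.1]), array([ 0.  ,  0.  , 51.41])) (array([-541.2, -544.2,   74.9]), array([ 0.  ,  0.  , 51.41]))schema error: expected keys rx, ry, rz, tx, ty, tz, hand
```

All keys are needed in every row.

```bash
python3 -m creep '[{"rx":0,"ry":0,"rz":51.4,"tx":-400,"ty":-442,"tz":-5,"hand":-0.27},{"rx":0,"ry":0,"rz":51.4,"tx":-400,"ty":-442,"tz":-5,"hand":-0.27},{"rx":0,"ry":0,"rz":51.4,"tx":-400,"ty":-442,"tz":-5,"hand":-0.27},{"rx":0,"ry":0,"rz":51.4,"tx":-400,"ty":-442,"tz":-5,"hand":-0.27},{"rx":0,"ry":0,"rz":51.4,"tx":-400,"ty":-442,"tz":-5,"hand":-0.27},{"rx":0,"ry":0,"rz":51.4,"tx":-400,"ty":-442,"tz":-5,"hand":-0.27},{"rx":0,"ry":0,"rz":51.4,"tx":-400,"ty":-442,"tz":-5,"hand":-0.27},{"rx":0,"ry":0,"rz":51.4,"tx":-400,"ty":-442,"tz":-5,"hand":-0.27}]' 60
python3 - <<'E'
from h import *
print(go((.44,0.0,.2),1.8166), go((.526,-.151,.12),1.8166))
E
```

```text
clock: 2.45
position: [0.3807, 0.1858, 0.1985]
tool_rot: [3.141, -0.0, 1.817]
force: [1.6, 0.5, -0.1]
grip_width: 0.0543
(array([-194.6,   12.3,   -1.5]), array([ 0.04, -0.03,  0.01])) (array([-362. ,   58.9,   78.4]), array([ 0.04, -0.03,  0.01]))
```

```bash
python3 -m creep '[{"rx":0,"ry":0,"rz":0,"tx":-362,"ty":59,"tz":78,"hand":-0.27},{"rx":0,"ry":0,"rz":0,"tx":-362,"ty":59,"tz":78,"hand":-0.27},{"rx":0,"ry":0,"rz":0,"tx":-362,"ty":59,"tz":78,"hand":-0.27},{"rx":0,"ry":0,"rz":0,"tx":-362,"ty":59,"tz":78,"hand":-0.27},{"rx":0,"ry":0,"rz":0,"tx":-362,"ty":59,"tz":78,"hand":-0.27},{"rx":0,"ry":0,"rz":0,"tx":-362,"ty":59,"tz":78,"hand":-0.27},{"rx":0,"ry":0,"rz":0,"tx":-362,"ty":59,"tz":78,"hand":-0.27},{"rx":0,"ry":0,"rz":0,"tx":-362,"ty":59,"tz":78,"hand":-0.27}]' 60
python3 - <<'E'
from h import *
print(go((.526,-.151,.05),1.8166))
E
```

```text
clock: 3.25
position: [0.5263, -0.1535, 0.1195]
tool_rot: [-3.141, 0.001, 1.814]
force: [-1.0, 1.2, 1.2]
grip_width: 0.0539
(array([ 2.6,  0.4, 69.5]), array([-0.02,  0.07, -0.17]))
```

Now down to z=0.045 with the tips above the slide, then a look.

```bash
python3 -m creep '[{"rx":0,"ry":0,"rz":0,"tx":0,"ty":0,"tz":45,"hand":-0.27},{"rx":0,"ry":0,"rz":0,"tx":0,"ty":0,"tz":75,"hand":-0.27},{"rx":0,"ry":0,"rz":0,"tx":0,"ty":0,"tz":75,"hand":-0.27},{"rx":0,"ry":0,"rz":0,"tx":0,"ty":0,"tz":75,"hand":-0.27}]' 60
python3 - <<'E'
from h import *
o=bot.observe(); P=o["position"]; print(P,o["force"])
s=viewer.grab_frame("scene"); a=s["pixels"]; p=viewer.grab_frame("top"); b=p["pixels"]
x,y=proj(s,P)[0].astype(int); print(x,y)
c=cv2.resize(a[y-50:y+30,x-55:x+45],None,fx=7,fy=7,interpolation=cv2.INTER_CUBIC); cv2.imwrite("pics/s2.png",c)
x,y=proj(p,P)[0].astype(int); print(x,y)
c=cv2.resize(b[y-50:y+30,x-45:x+45],None,fx=7,fy=7,interpolation=cv2.INTER_CUBIC); cv2.imwrite("pics/t2.png",c)
E
```

```text
clock: 3.65
position: [0.5259, -0.1495, 0.0459]
tool_rot: [-3.141, 0.0, 1.817]
force: [-0.4, 0.1, 0.8]
grip_width: 0.0543
[ 0.52589614 -0.14946891  0.04587739] [-0.44535774  0.13472424  0.78239603]
256 226
258 206
```

View pics/s2.png

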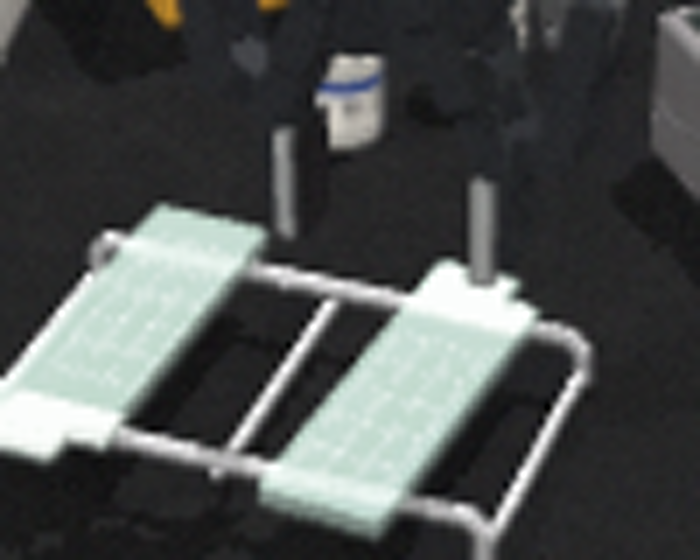

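View pics/t2.png

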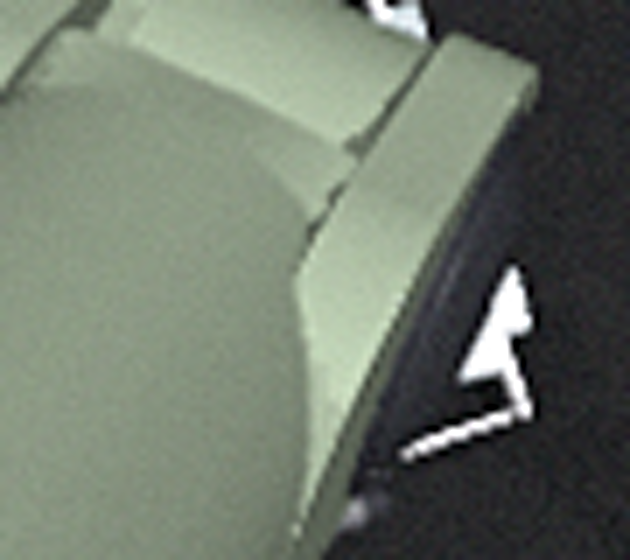

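```bash
python3 - <<'E'
from h import *
s=viewer.grab_frame("scene"); a=s["pixels"][150:260,195:315]
c=cv2.resize(a,None,fx=6,fy=5.4,interpolation=cv2.INTER_CUBIC)
c=(255*np.clip(c/110.,0,1)**.45).astype(np.uint8)
P=bot.observe()["position"]
for dz in (0,.019,.038,.073):
    x,y=proj(s,P+[0,0,dz])[0]; cv2.circle(c,(int((x-195)*6),int((y-150)*5.4)),3,(0,0,255),-1)
cv2.imwrite("pics/s3.png",c)
E
```

```text
(no output)
```

View pics/s3.png

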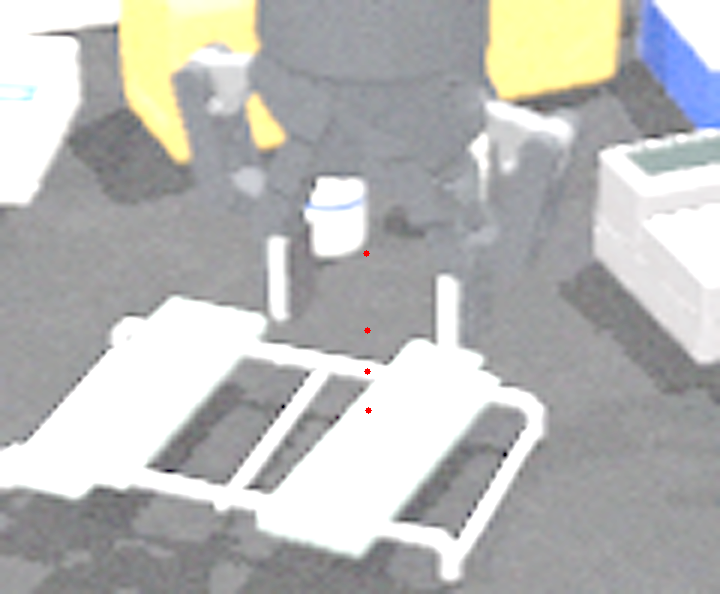

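```bash
python3 - <<'E'
from h import *
s=viewer.grab_frame("scene");p=viewer.grab_frame("top")
o=bot.observe();print(o["position"],o["qpos"])
print(tri(p,(264.0,229),s,(195+545/6,150+125/5.4)))
b=p["pixels"][120:260,190:330]
c=cv2.resize(b,None,fx=4.2,fy=4.2,interpolation=cv2.INTER_CUBIC)
c=(255*np.clip(c/110.,0,1)**.45).astype(np.uint8)
for dz in (0,.038,.073,.12):
    x,y=proj(p,o["position"]+[0,0,dz])[0]; cv2.circle(c,(int((x-190)*4.2),int((y-120)*4.2)),3,(0,0,255),-1)
cv2.imwrite("pics/t3.png",c)
# where would tips project under hypotheses
R=toolR(o["tool_rot"])
for h in (0,.01,.02,.03,.04):
    L=[o["position"]+R[:,1]*k*.027+[0,0,h] for k in(-1,1)]
    q=proj(s,L); print(h,[((x-195)*6//1,(y-150)*5.4//1) for x,y in q])
E
```

```text
[ 0.52661987 -0.14925159  0.04661644] [-0.04502136  0.63259697  0.29747266  1.93524101 -0.30534784  0.6150149
  0.69520206]
(array([ 0.467, -0.169,  0.187]), array([-0.7, -1. ]), array([1.1, 0.1]))
0 [(np.float64(438.0), np.float64(428.0)), (np.float64(299.0), np.float64(395.0))]
0.01 [(np.float64(438.0), np.float64(408.0)), (np.float64(299.0), np.float64(374.0))]
0.02 [(np.float64(438.0), np.float64(387.0)), (np.float64(298.0), np.float64(353.0))]
0.03 [(np.float64(439.0), np.float64(365.0)), (np.float64(297.0), np.float64(332.0))]
0.04 [(np.float64(439.0), np.float64(344.0)), (np.float64(297.0), np.float64(311.0))]
```

View pics/t3.png

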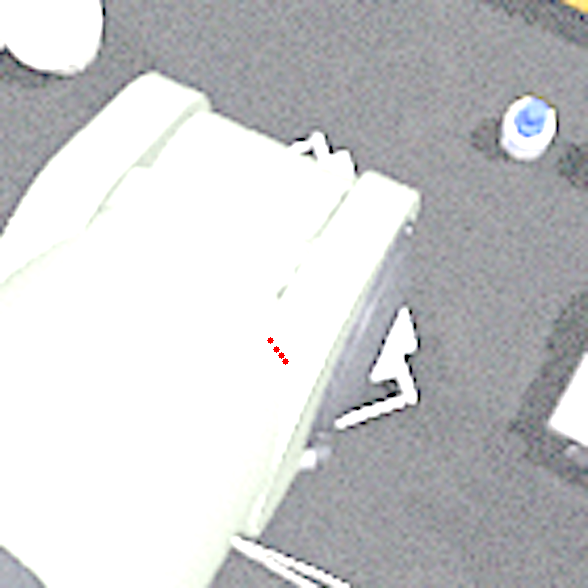

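The picture disagrees with the stated TCP. The fingertips show at about (241,209) and (270,214), roughly 35–40 mm higher than the TCP at z=0.046 projects. I'll lower carefully to where either reading is still clear, then look again.

```bash
python3 -m creep '[{"rx":0,"ry":0,"rz":0,"tx":1,"ty":0,"tz":6,"hand":-0.27},{"rx":0,"ry":0,"rz":0,"tx":1,"ty":0,"tz":13,"hand":-0.27},{"rx":0,"ry":0,"rz":0,"tx":1,"ty":0,"tz":13,"hand":-0.27}]' 60
cat > look.py <<'E'
from h import *
import sys
s=viewer.grab_frame("scene"); a=s["pixels"][160:250,200:300]
c=cv2.resize(a,None,fx=7,fy=6.6,interpolation=cv2.INTER_CUBIC)
c=(255*np.clip(c/180.,0,1)**.6).astype(np.uint8)
o=bot.observe();P=o["position"];R=toolR(o["tool_rot"]);w=o["grip_width"]/2
for k in(-1,0,1):
    x,y=proj(s,P+R[:,1]*k*w)[0]; cv2.circle(c,(int((x+.5-200)*7),int((y+.5-160)*6.6)),3,(0,0,255),-1)
cv2.imwrite(sys.argv[1],c); print(P,o["force"],w)
E
python3 look.py pics/s4.png
```

```text
clock: 4.2
position: [0.525, -0.1481, 0.0313]
tool_rot: [-3.14, -0.001, 1.817]
force: [-0.1, 0.5, -0.5]
grip_width: 0.0544
[ 0.52511064 -0.14822801  0.03166067] [-0.0077612  -0.02757183  0.16305692] 0.0270610129189686
```

View pics/s4.png

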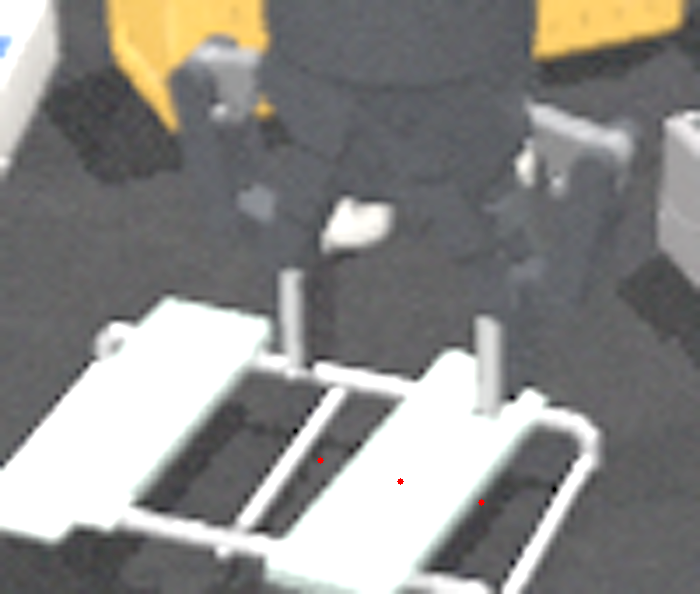

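```bash
python3 -m creep '[{"rx":0,"ry":0,"rz":0,"tx":2,"ty":1,"tz":3,"hand":-0.27},{"rx":0,"ry":0,"rz":0,"tx":2,"ty":1,"tz":6,"hand":-0.27},{"rx":0,"ry":0,"rz":0,"tx":2,"ty":1,"tz":6,"hand":-0.27}]' 60
python3 look.py pics/s5.png
```

```text
clock: 4.55
position: [0.5258, -0.146, 0.0258]
tool_rot: [-3.141, -0.0, 1.817]
force: [-0.6, -0.8, 0.2]
grip_width: 0.0542
[ 0.52588619 -0.14614094  0.02606821] [-0.45530854 -0.11334795  0.1617246 ] 0.02704664424551248
```

View pics/s5.png

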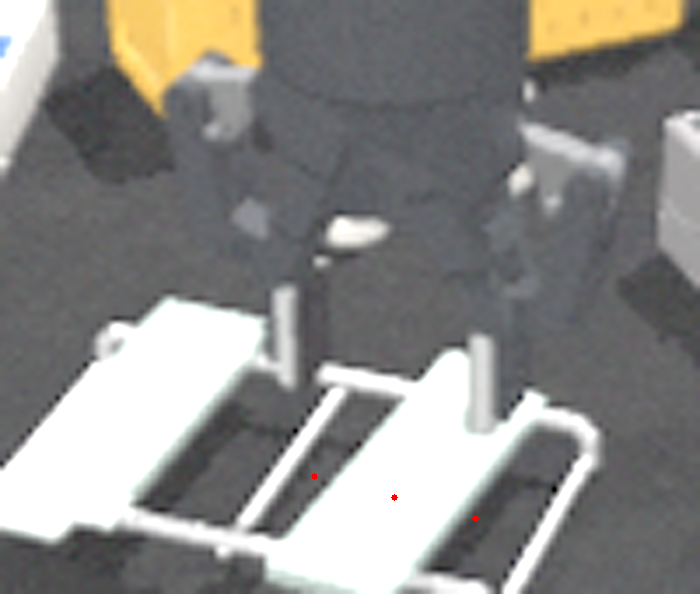

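```bash
python3 -m creep '[{"rx":0,"ry":0,"rz":0,"tx":-3,"ty":0,"tz":4,"hand":-0.27},{"rx":0,"ry":0,"rz":0,"tx":-3,"ty":0,"tz":8,"hand":-0.27},{"rx":0,"ry":0,"rz":0,"tx":-3,"ty":0,"tz":8,"hand":-0.27}]' 60
python3 look.py pics/s6.png
```

```text
clock: 4.9
position: [0.5265, -0.1492, 0.0177]
tool_rot: [-3.141, -0.0, 1.816]
force: [0.1, 0.6, -0.2]
grip_width: 0.0546
[ 0.52653842 -0.14912285  0.01793289] [-0.32290581 -0.58434264  0.18733398] 0.027307475348633183
```

View pics/s6.png

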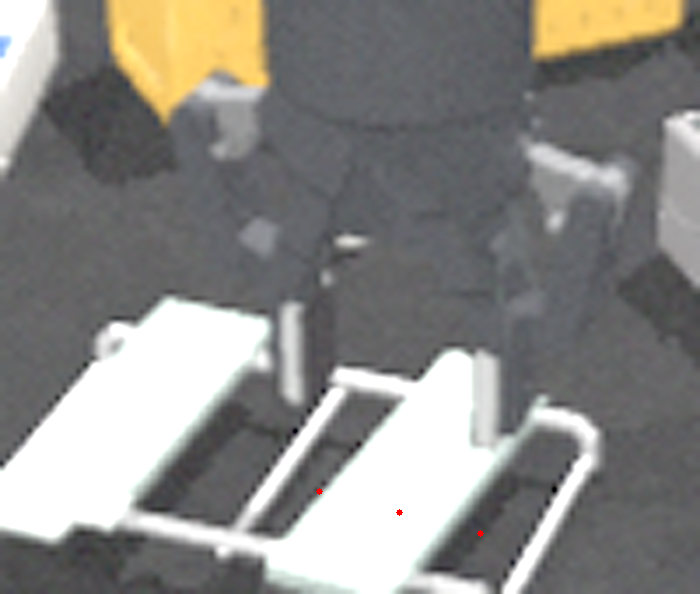

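```bash
python3 -m creep '[{"rx":0,"ry":0,"rz":0,"tx":0,"ty":0,"tz":4,"hand":-0.27},{"rx":0,"ry":0,"rz":0,"tx":0,"ty":0,"tz":8,"hand":-0.27},{"rx":0,"ry":0,"rz":0,"tx":0,"ty":0,"tz":12,"hand":-0.27},{"rx":0,"ry":0,"rz":0,"tx":0,"ty":0,"tz":12,"hand":-0.27}]' 60
python3 look.py pics/s7.png
```

```text
clock: 5.35
position: [0.5264, -0.149, 0.0056]
tool_rot: [-3.141, -0.0, 1.817]
force: [-0.0, -0.3, -0.1]
grip_width: 0.0542
[ 0.52657174 -0.14899236  0.00593777] [-0.359129   -0.01644757 -0.20863864] 0.027221805445990628
```

View pics/s7.png

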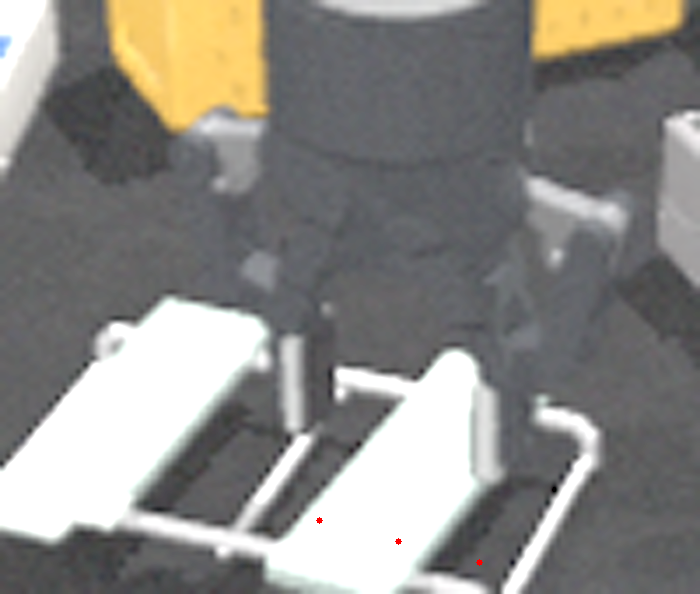

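```bash
python3 -m creep '[{"rx":0,"ry":0,"rz":0,"tx":-1,"ty":0,"tz":4,"hand":-0.27},{"rx":0,"ry":0,"rz":0,"tx":-1,"ty":0,"tz":8,"hand":-0.27},{"rx":0,"ry":0,"rz":0,"tx":-1,"ty":0,"tz":10,"hand":-0.27},{"rx":0,"ry":0,"rz":0,"tx":-1,"ty":0,"tz":10,"hand":-0.27}]' 60
python3 look.py pics/s8.png
```

```text
clock: 5.8
position: [0.5268, -0.15, -0.0041]
tool_rot: [-3.141, -0.0, 1.817]
force: [0.1, 0.2, 0.0]
grip_width: 0.0543
[ 0.52690037 -0.15002582 -0.00389352] [-0.37280194 -0.24259513  0.20601452] 0.02718593031379247
```

View pics/s8.png

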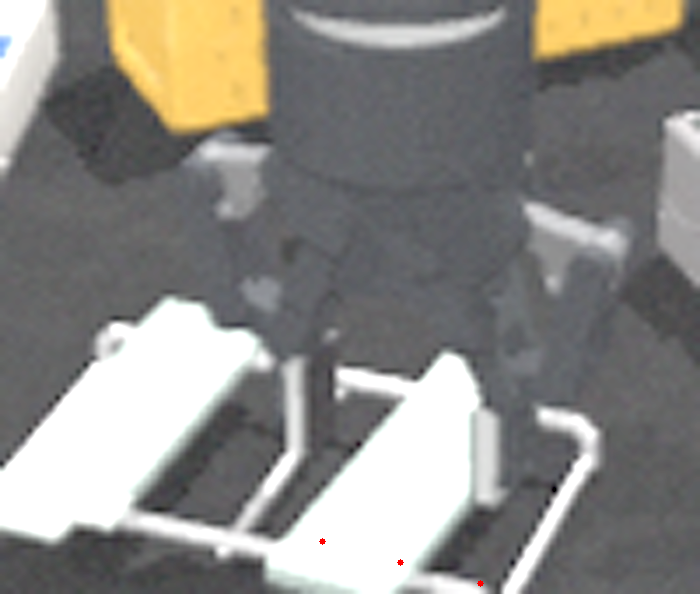

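```bash
cat > tipz.py <<'E'
from h import *
import sys
from scipy.optimize import least_squares
s=viewer.grab_frame("scene"); o=bot.observe(); P=o["position"];R=toolR(o["tool_rot"]);w=o["grip_width"]/2
v=[float(x) for x in sys.argv[1:5]]
L=np.array([[200+v[0]/7-.5,160+v[1]/6.6-.5],[200+v[2]/7-.5,160+v[3]/6.6-.5]])
# near corner of pad end (tool +x side faces camera), strip middle 3 mm outside of pad face
def pts(q): return [P+[0,0,q[0]]+R[:,1]*(k*(w+.003)+q[1])+R[:,0]*.011 for k in(1,-1)]
r=least_squares(lambda q:(proj(s,pts(q))-L).ravel(),[0.03,0]); print("tip above TCP, lateral:",r.x.round(4),r.fun.round(1),"tip z",P[2]+r.x[0])
E
python3 tipz.py 297 458 488 502; sed -i 's/x/x/' tipz.py
```

```text
tip above TCP, lateral: [ 0.0425 -0.0026] [ 0.7 -0.2 -0.7  0.2] tip z 0.03873081199706884
```

```bash
python3 -m creep '[{"rx":0,"ry":0,"rz":0,"tx":-1,"ty":0,"tz":3,"hand":-0.27},{"rx":0,"ry":0,"rz":0,"tx":-1,"ty":0,"tz":6,"hand":-0.27},{"rx":0,"ry":0,"rz":0,"tx":-1,"ty":0,"tz":8,"hand":-0.27},{"rx":0,"ry":0,"rz":0,"tx":-1,"ty":0,"tz":8,"hand":-0.27}]' 60
python3 look.py pics/s9.png
```

```text
clock: 6.3
position: [0.527, -0.1509, -0.0121]
tool_rot: [-3.141, -0.0, 1.817]
force: [0.3, 0.0, 0.3]
grip_width: 0.054
[ 0.52714166 -0.15098398 -0.01190609] [-0.62599586 -0.71539017  0.19524733] 0.02716596434063362
```

View pics/s9.png

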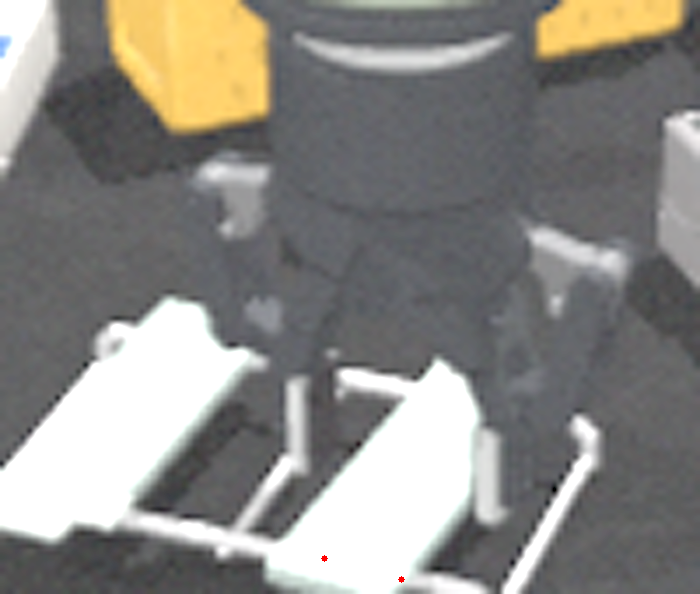

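```bash
python3 tipz.py 300 474 490 522; python3 -m creep '[{"rx":0,"ry":0,"rz":0,"tx":0,"ty":0,"tz":2,"hand":-0.27},{"rx":0,"ry":0,"rz":0,"tx":0,"ty":0,"tz":4,"hand":-0.27},{"rx":0,"ry":0,"rz":0,"tx":0,"ty":0,"tz":5,"hand":-0.27},{"rx":0,"ry":0,"rz":0,"tx":0,"ty":0,"tz":5,"hand":-0.27}]' 60
python3 look.py pics/s10.png
```

```text
tip above TCP, lateral: [ 0.0428 -0.0029] [ 0.7  0.1 -0.7 -0.1] tip z 0.03096852846125462
clock: 6.8
position: [0.5271, -0.1509, -0.0169]
tool_rot: [-3.141, -0.0, 1.817]
force: [0.1, -1.3, 0.6]
grip_width: 0.0544
[ 0.52719337 -0.15101168 -0.016823  ] [-0.25739095 -0.60385734 -0.32457565] 0.02704655694215196
```

View pics/s10.png

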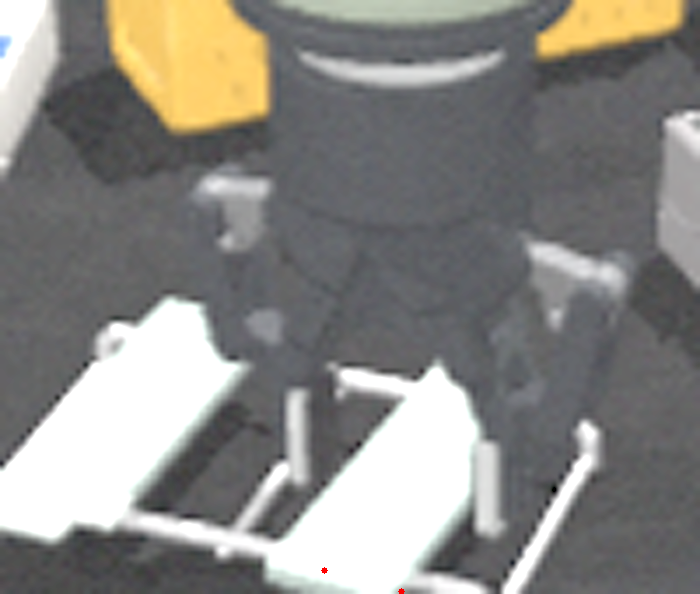

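```bash
python3 -m creep '[{"rx":0,"ry":0,"rz":0,"tx":0,"ty":0,"tz":2,"hand":-0.27},{"rx":0,"ry":0,"rz":0,"tx":0,"ty":0,"tz":4,"hand":-0.27},{"rx":0,"ry":0,"rz":0,"tx":0,"ty":0,"tz":6,"hand":-0.27},{"rx":0,"ry":0,"rz":0,"tx":0,"ty":0,"tz":6,"hand":-0.27}]' 60
python3 look.py pics/s11.png
```

```text
clock: 7.25
position: [0.5271, -0.1509, -0.0231]
tool_rot: [-3.141, -0.0, 1.817]
force: [-0.3, 0.1, -0.1]
grip_width: 0.054
[ 0.52714099 -0.15098273 -0.02290997] [ 0.3553201   0.43085901 -0.04123597] 0.027246008852646404
```

View pics/s11.png

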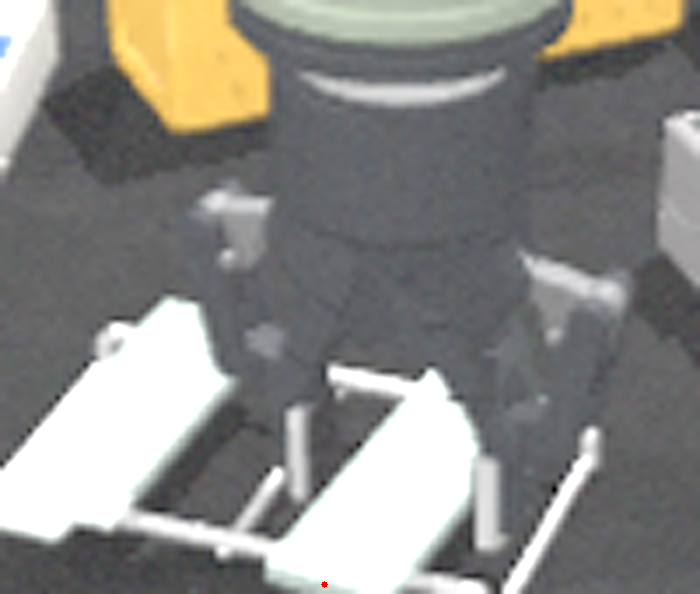

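```bash
python3 -m creep '[{"rx":0,"ry":0,"rz":0,"tx":0,"ty":0,"tz":0,"hand":-0.1},{"rx":0,"ry":0,"rz":0,"tx":0,"ty":0,"tz":0,"hand":0.0},{"rx":0,"ry":0,"rz":0,"tx":0,"ty":0,"tz":0,"hand":0.4},{"rx":0,"ry":0,"rz":0,"tx":0,"ty":0,"tz":0,"hand":0.4},{"rx":0,"ry":0,"rz":0,"tx":0,"ty":0,"tz":0,"hand":0.4}]' 60
python3 look.py pics/s12.png
```

```text
clock: 7.8
position: [0.5272, -0.151, -0.0224]
tool_rot: [3.141, 0.0, 1.817]
force: [-3.2, 0.8, 6.9]
grip_width: 0.0384
[ 0.52719966 -0.15105708 -0.02239432] [-2.70254231  1.2317906   7.62584719] 0.01918941980302885
```

View pics/s12.png

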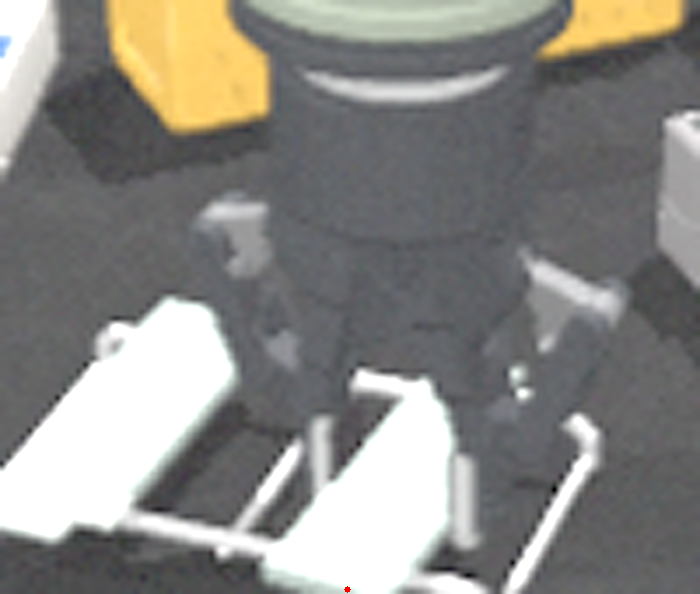

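```bash
python3 -m creep '[{"rx":0,"ry":0,"rz":0,"tx":0,"ty":0,"tz":-5,"hand":0.4},{"rx":0,"ry":0,"rz":0,"tx":0,"ty":0,"tz":-20,"hand":0.4},{"rx":0,"ry":0,"rz":0,"tx":0,"ty":0,"tz":-50,"hand":0.4},{"rx":0,"ry":0,"rz":0,"tx":0,"ty":0,"tz":-60,"hand":0.4},{"rx":0,"ry":0,"rz":0,"tx":0,"ty":0,"tz":-60,"hand":0.4}]' 80
python3 look.py pics/s13.png
```

```text
clock: 8.35
position: [0.5283, -0.1511, 0.0392]
tool_rot: [3.139, 0.001, 1.817]
force: [-0.6, -0.1, -0.8]
grip_width: 0.0379
[ 0.52774501 -0.1508362   0.03796922] [-0.87349324  0.90652944 -1.31324021] 0.018716624212901434
```

View pics/s13.png

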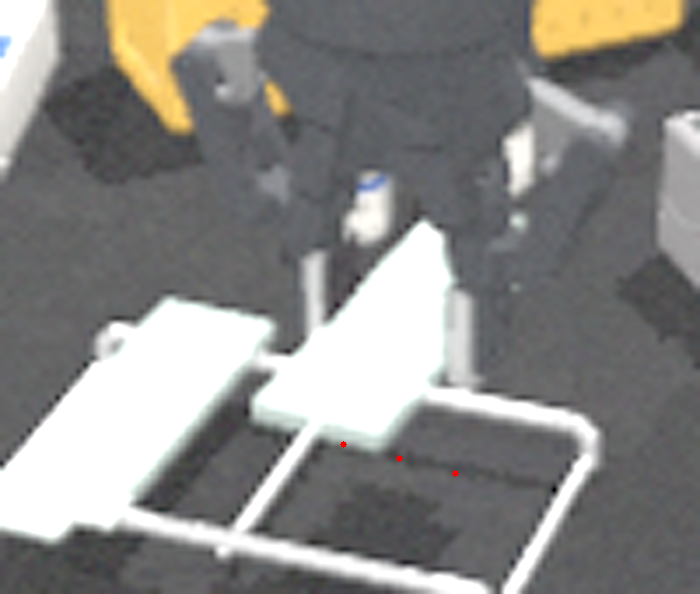

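```bash
python3 - <<'E'
from h import *
print(go((.3796,-.2961,.05),2.6166))
E
```

```text
(array([-104.8, -179.1,  -12.2]), array([  0.07,   0.06, -45.81]))
```

```bash
python3 -m creep '[{"rx":0,"ry":0,"rz":-5,"tx":-10,"ty":-17,"tz":-12,"hand":0.4},{"rx":0,"ry":0,"rz":-12,"tx":-27,"ty":-47,"tz":-12,"hand":0.4},{"rx":0,"ry":0,"rz":-19,"tx":-44,"ty":-75,"tz":-12,"hand":0.4},{"rx":0,"ry":0,"rz":-26,"tx":-61,"ty":-103,"tz":-12,"hand":0.4},{"rx":0,"ry":0,"rz":-33,"tx":-77,"ty":-130,"tz":-12,"hand":0.4},{"rx":0,"ry":0,"rz":-40,"tx":-92,"ty":-157,"tz":-12,"hand":0.4},{"rx":0,"ry":0,"rz":-45.8,"tx":-105,"ty":-179,"tz":-12,"hand":0.4},{"rx":0,"ry":0,"rz":-45.8,"tx":-105,"ty":-179,"tz":-12,"hand":0.4}]' 80
cat > look2.py <<'E'
from h import *
import sys
s=viewer.grab_frame("scene"); p=viewer.grab_frame("top")
o=bot.observe();P=o["position"]
print(P,o["tool_rot"],o["force"],o["grip_width"]); print(go((.3796,-.2961,-.0184),2.6166,o))
M=np.array([.457,-.341,.031]);y=-.525
Rr=Ro.from_euler('z',y).as_matrix(); Rt=Ro.from_euler('xyz',o["tool_rot"]).as_matrix()
rim=[M+Rr@[0,a,b] for a,b in((.028,.0105),(-.028,.0105),(-.028,-.0105),(.028,-.0105))]
sx=-Rt[:,0]; sy=Rt[:,1]; sz=-Rt[:,2]
C=P+sz*.0494+sx*.0095
sl=[C+sx*a*.001+sy*b*.001+sz*.003 for a,b in((-65,20),(65,20),(65,-8),(53,-8),(53,-20),(-65,-20))]
for cam,n,(x0,y0,x1,y1) in((s,"s",(270,150,370,240)),(p,"t",(260,150,380,260))):
    f=min(800/(x1-x0),590/(y1-y0)); a=cam["pixels"][y0:y1,x0:x1]
    c=cv2.resize(a,None,fx=f,fy=f,interpolation=cv2.INTER_CUBIC); c=(255*np.clip(c/200.,0,1)**.7).astype(np.uint8)
    cv2.imwrite(sys.argv[1]+n+"_raw.png",c)
    for L,col in((rim,(0,255,0)),(sl,(0,0,255))):
        cv2.polylines(c,[np.int32((proj(cam,L)+.5-[x0,y0])*f)],True,col,1)
    cv2.imwrite(sys.argv[1]+n+".png",c)
E
python3 look2.py pics/a
```

```text
clock: 9.2
position: [0.376, -0.2985, 0.0486]
tool_rot: [-3.141, -0.002, 2.615]
force: [0.9, 1.0, -0.6]
grip_width: 0.0379
[ 0.37872081 -0.29639914  0.04867953] [ 3.14115907e+00 -9.01617858e-04  2.61360301e+00] [ 0.80514222 -0.23317019 -0.2863445 ] 0.037524107547465824
(array([-0.7,  0.7, 67.1]), array([ 0.02, -0.05, -0.17]))
```

View pics/as.png

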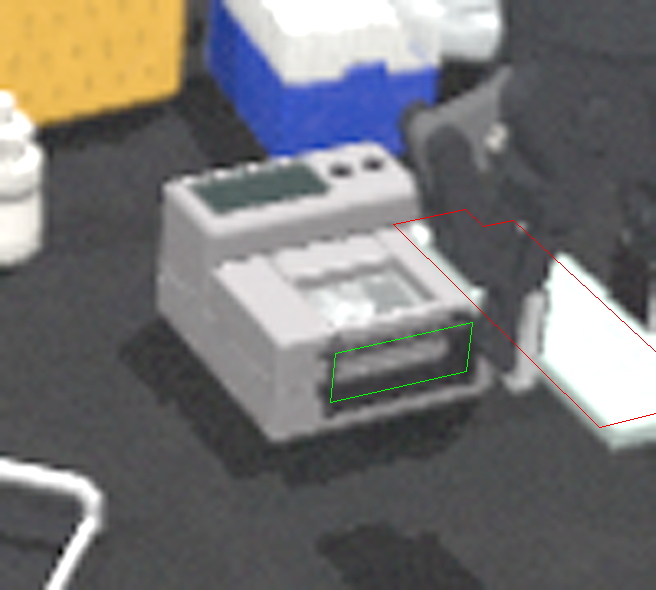

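View pics/at.png

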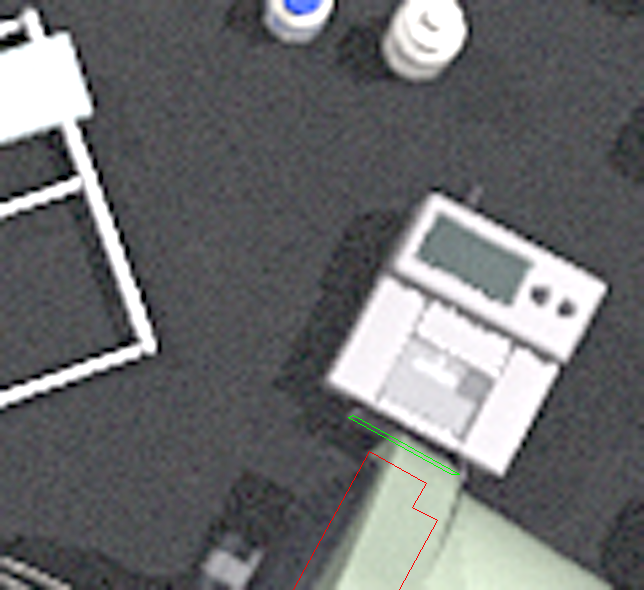

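```bash
python3 -m creep '[{"rx":0,"ry":0,"rz":0,"tx":-1,"ty":0,"tz":25,"hand":0.4},{"rx":0,"ry":0,"rz":0,"tx":-1,"ty":0,"tz":50,"hand":0.4},{"rx":0,"ry":0,"rz":0,"tx":-1,"ty":0,"tz":63,"hand":0.4},{"rx":0,"ry":0,"rz":0,"tx":-1,"ty":0,"tz":67,"hand":0.4},{"rx":0,"ry":0,"rz":0,"tx":-1,"ty":0,"tz":67,"hand":0.4}]' 80
python3 look2.py pics/b
```

```text
clock: 9.8
position: [0.3802, -0.2965, -0.0179]
tool_rot: [3.142, -0.001, 2.616]
force: [-0.0, -0.1, -0.7]
grip_width: 0.0377
[ 0.38051131 -0.29698882 -0.01709003] [-3.14152295e+00  7.35969796e-04  2.61605779e+00] [ 0.26667726  1.02141279 -0.82800343] 0.03769243570344146
(array([1.2, 0.3, 1.3]), array([-0.  ,  0.04, -0.03]))
```

View pics/bs.png

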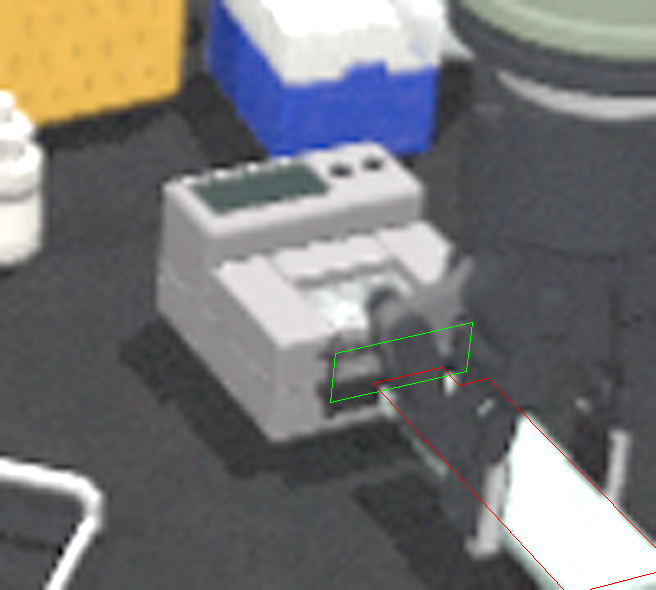

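View pics/bt.png

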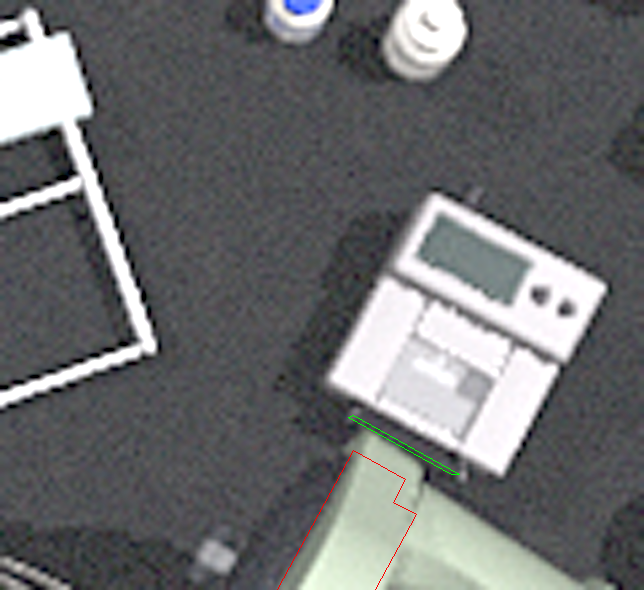

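View pics/bs_raw.png

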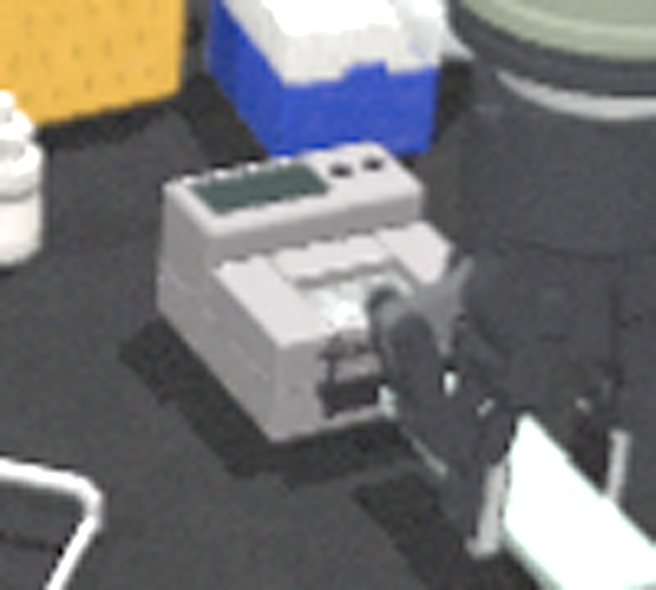

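```bash
python3 -m creep '[{"rx":0,"ry":0,"rz":0,"tx":-6,"ty":0,"tz":1,"hand":0.4},{"rx":0,"ry":0,"rz":0,"tx":-12,"ty":0,"tz":1,"hand":0.4},{"rx":0,"ry":0,"rz":0,"tx":-18,"ty":0,"tz":1,"hand":0.4},{"rx":0,"ry":0,"rz":0,"tx":-24,"ty":0,"tz":1,"hand":0.4},{"rx":0,"ry":0,"rz":0,"tx":-24,"ty":0,"tz":1,"hand":0.4}]' 80
cat > st.py <<'E'
from h import *
o=bot.observe();d=np.array([np.cos(-.525),np.sin(-.525),0]);l=np.array([-d[1],d[0],0]);M=np.array([.457,-.341,0])
w=o["position"]-M; f=np.mean([bot.observe()["force"] for _ in range(3)],0)
print("slide tip past mouth mm",(w@d+.0095+.065).round(4)*1000,"lat",(w@l*1000).round(1),"z",o["position"][2].round(4),"F along/left/up",f@d,f@l,f[2],o["moment"].round(2),o["grip_width"])
E
python3 st.py
```

```text
clock: 10.4
position: [0.4017, -0.3094, -0.0187]
tool_rot: [-3.142, 0.001, 2.616]
force: [-0.4, -0.2, -1.3]
grip_width: 0.0376
slide tip past mouth mm 10.9 lat -0.4 z -0.0187 F along/left/up -0.20959241254538166 -0.33762092783375913 -1.289715595495324 [-0.03 -0.03 -0.02] 0.03763227481248644
```

```bash
python3 -m creep '[{"rx":0,"ry":0,"rz":0,"tx":-5,"ty":0,"tz":0,"hand":0.4},{"rx":0,"ry":0,"rz":0,"tx":-9,"ty":0,"tz":0,"hand":0.4},{"rx":0,"ry":0,"rz":0,"tx":-13,"ty":0,"tz":0,"hand":0.4},{"rx":0,"ry":0,"rz":0,"tx":-13,"ty":0,"tz":0,"hand":0.4}]' 80
python3 st.py; python3 look2.py pics/c
```

```text
clock: 10.8
position: [0.4113, -0.3148, -0.0191]
tool_rot: [3.141, -0.003, 2.616]
force: [-3.0, 3.0, 0.3]
grip_width: 0.0371
slide tip past mouth mm 21.9 lat -0.2 z -0.0191 F along/left/up -4.057419838334675 1.0617927895839832 0.29879665383434584 [ 0.81  0.71 -0.  ] 0.037141698951975624
[ 0.41130293 -0.31477707 -0.01907686] [ 3.14134066e+00 -2.27210133e-03  2.61611123e+00] [-3.3165112   4.09523964 -0.00418121] 0.0375528004489638
(array([36.8,  0.3, -0.6]), array([ 0.01, -0.13, -0.03]))
```

View pics/cs_raw.png

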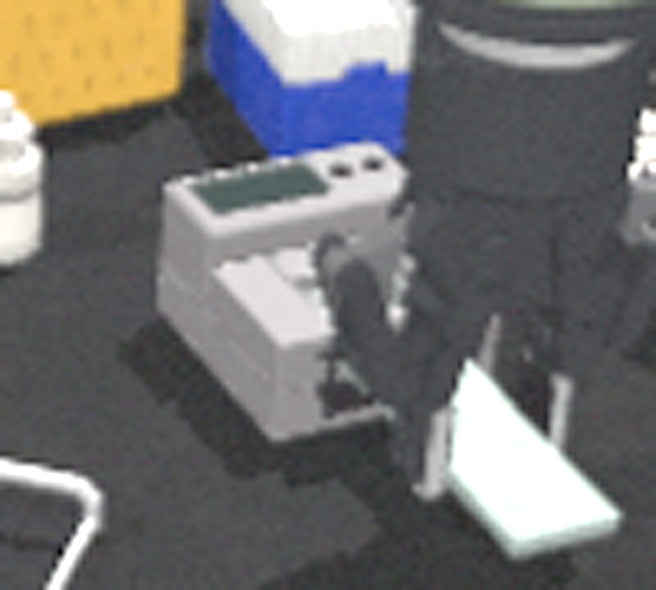

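View pics/ct.png

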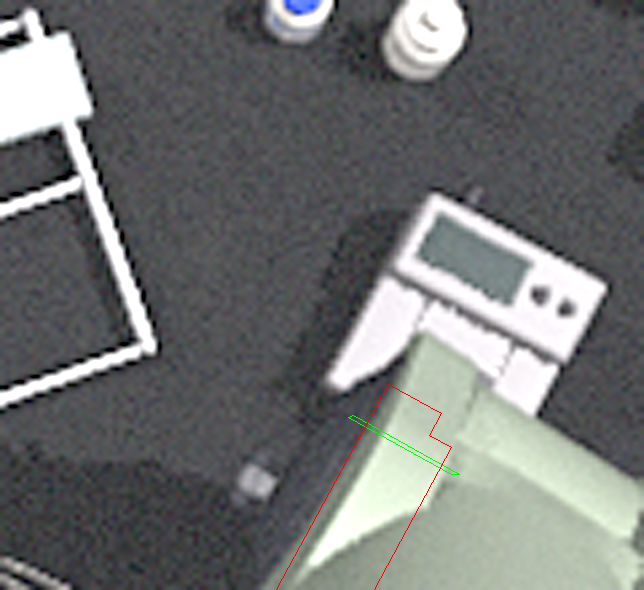

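```bash
python3 - <<'E'
from h import *
s=viewer.grab_frame("scene");f=590/90
d=np.array([np.cos(-.525),np.sin(-.525),0]);l=np.array([-d[1],d[0],0]);M=np.array([.457,-.341,0])
for n,x,y in(("L",518,541),("R",618,511)):
    w=ray(s,(270+x/f-.5,150+y/f-.5),.0335)-M; print(n,(w@d).round(4),(w@l).round(4))
E
```

```text
L -0.1108 0.0184
R -0.1087 -0.0213
```

View pics/cs.png

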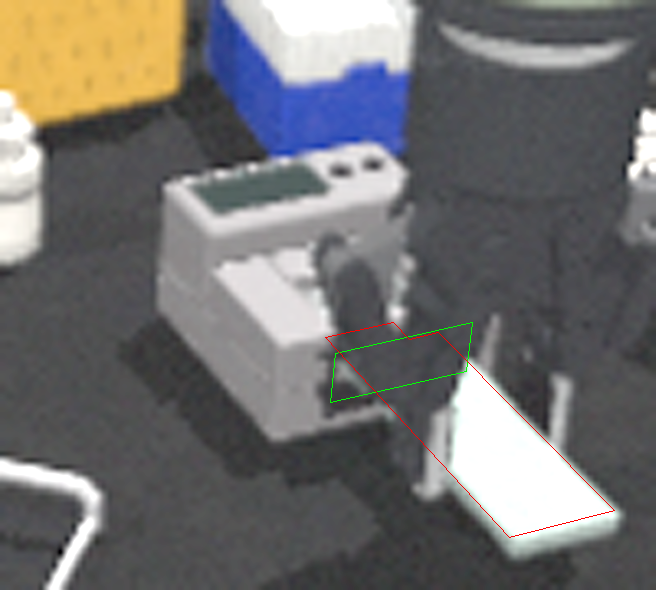

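```bash
python3 -m creep '[{"rx":0,"ry":0,"rz":0,"tx":-2,"ty":0,"tz":0,"hand":0.4},{"rx":0,"ry":0,"rz":0,"tx":-3,"ty":0,"tz":0,"hand":0.4},{"rx":0,"ry":0,"rz":0,"tx":-3,"ty":0,"tz":0,"hand":0.4}]' 100
python3 st.py
```

```text
clock: 11.25
position: [0.4148, -0.3162, -0.0189]
tool_rot: [3.141, -0.001, 2.617]
force: [0.5, 3.7, -2.7]
grip_width: 0.037
slide tip past mouth mm 25.6 lat 0.4 z -0.0189 F along/left/up -1.4348400352954607 3.4706383405620396 -2.7451774512880562 [ 1.15 -0.06  0.26] 0.03704244598035125
```

```bash
python3 -m creep '[{"rx":0,"ry":0,"rz":0,"tx":0,"ty":1.2,"tz":0.5,"hand":0.4},{"rx":0,"ry":0,"rz":0,"tx":-2,"ty":1.2,"tz":0.5,"hand":0.4},{"rx":0,"ry":0,"rz":0,"tx":-4,"ty":1.2,"tz":0.5,"hand":0.4},{"rx":0,"ry":0,"rz":0,"tx":-4,"ty":1.2,"tz":0.5,"hand":0.4}]' 100
python3 st.py
```

```text
clock: 11.65
position: [0.4191, -0.3183, -0.0192]
tool_rot: [-3.141, 0.001, 2.616]
force: [0.6, -0.7, -1.1]
grip_width: 0.0371
slide tip past mouth mm 30.4 lat 0.7 z -0.0192 F along/left/up 0.8567027449961754 -0.3581479923688914 -1.106447836320376 [ 0.07 -0.21  0.01] 0.03705993165170508
```

```bash
python3 -m creep '[{"rx":0,"ry":0,"rz":0,"tx":-2,"ty":0,"tz":0,"hand":0.4},{"rx":0,"ry":0,"rz":0,"tx":-4,"ty":0,"tz":0,"hand":0.4},{"rx":0,"ry":0,"rz":0,"tx":-6,"ty":0,"tz":0,"hand":0.4},{"rx":0,"ry":0,"rz":0,"tx":-6,"ty":0,"tz":0,"hand":0.4}]' 100
python3 st.py
```

```text
clock: 12.05
position: [0.4238, -0.321, -0.0193]
tool_rot: [-3.142, -0.0, 2.616]
force: [-1.5, 2.2, 0.2]
grip_width: 0.0368
slide tip past mouth mm 35.8 lat 0.7 z -0.0193 F along/left/up -2.410596224969564 1.160547871912885 0.2481842653323939 [0.29 0.24 0.1 ] 0.0367939403841564
```

```bash
python3 -m creep '[{"rx":0,"ry":0,"rz":0,"tx":-2,"ty":0.5,"tz":0,"hand":0.4},{"rx":0,"ry":0,"rz":0,"tx":-3,"ty":0.5,"tz":0,"hand":0.4},{"rx":0,"ry":0,"rz":0,"tx":-3,"ty":0.5,"tz":0,"hand":0.4}]' 100
python3 st.py; python3 -m creep '[{"rx":0,"ry":0,"rz":0,"tx":-2,"ty":0,"tz":0,"hand":0.4},{"rx":0,"ry":0,"rz":0,"tx":-2,"ty":0,"tz":0,"hand":0.4}]' 100
python3 st.py
```

```text
clock: 12.35
position: [0.4266, -0.3222, -0.0193]
tool_rot: [-3.141, -0.0, 2.616]
force: [-3.3, -0.2, -0.8]
grip_width: 0.0373
slide tip past mouth mm 38.699999999999996 lat 1.0 z -0.0193 F along/left/up -2.7676409435654383 -1.7844131415666884 -0.8342184717996896 [ 0.02  0.75 -0.04] 0.03727168656014227
clock: 12.55
position: [0.4284, -0.3232, -0.0193]
tool_rot: [-3.141, -0.0, 2.616]
force: [-5.0, -0.2, -1.2]
grip_width: 0.0372
slide tip past mouth mm 40.800000000000004 lat 1.1 z -0.0193 F along/left/up -4.228758552331911 -2.7239402952798755 -1.2164756573943167 [-0.03  0.98 -0.12] 0.03716937359429074
```

```bash
python3 -m creep '[{"rx":0,"ry":0,"rz":0,"tx":0,"ty":-0.6,"tz":0,"hand":0.4},{"rx":0,"ry":0,"rz":0,"tx":-1,"ty":-0.6,"tz":0,"hand":0.4},{"rx":0,"ry":0,"rz":0,"tx":-1,"ty":-0.6,"tz":0,"hand":0.4}]' 100
python3 st.py; python3 -m creep '[{"rx":0,"ry":0,"rz":0,"tx":-1,"ty":0,"tz":0,"hand":0.4},{"rx":0,"ry":0,"rz":0,"tx":-1,"ty":0,"tz":0,"hand":0.4}]' 100
python3 st.py;  python3 look2.py pics/e
```

```text
clock: 12.85
position: [0.4292, -0.3239, -0.0193]
tool_rot: [3.141, -0.0, 2.616]
force: [-4.4, 1.2, -1.8]
grip_width: 0.0372
slide tip past mouth mm 41.8 lat 0.8 z -0.0193 F along/left/up -4.462214041762966 -1.1557955036686243 -1.7603987920564907 [0.45 0.79 0.07] 0.0372421553246907
clock: 13.05
position: [0.43, -0.3244, -0.0193]
tool_rot: [3.141, -0.0, 2.616]
force: [-3.9, 2.6, -0.9]
grip_width: 0.0369
slide tip past mouth mm 42.8 lat 0.8 z -0.0193 F along/left/up -4.668603874904858 0.27958702814741176 -0.9396958769846845 [0.61 0.88 0.07] 0.036857256678428686
[ 0.42991743 -0.32440211 -0.01929627] [ 3.14149719e+00 -1.65748392e-04  2.61615254e+00] [-3.23537029  2.55235907 -1.57290366] 0.03731367288915805
(array([57.7, -0.8, -0.9]), array([ 0.01, -0.01, -0.03]))
```

View pics/es.png

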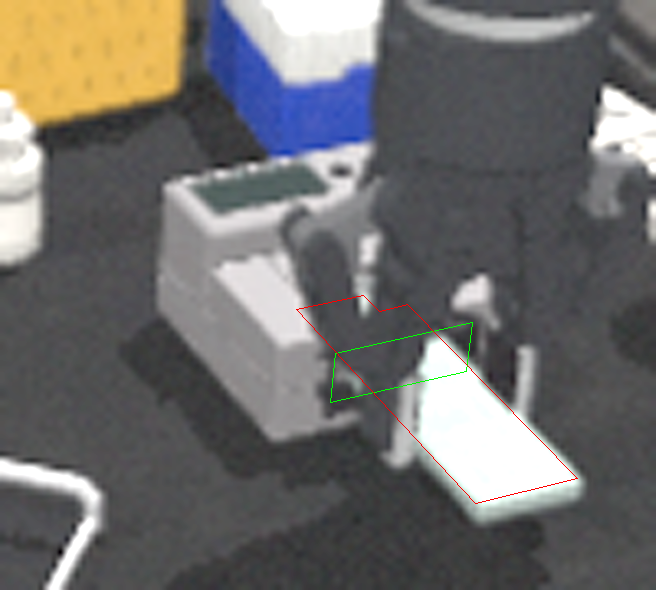

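View pics/et.png

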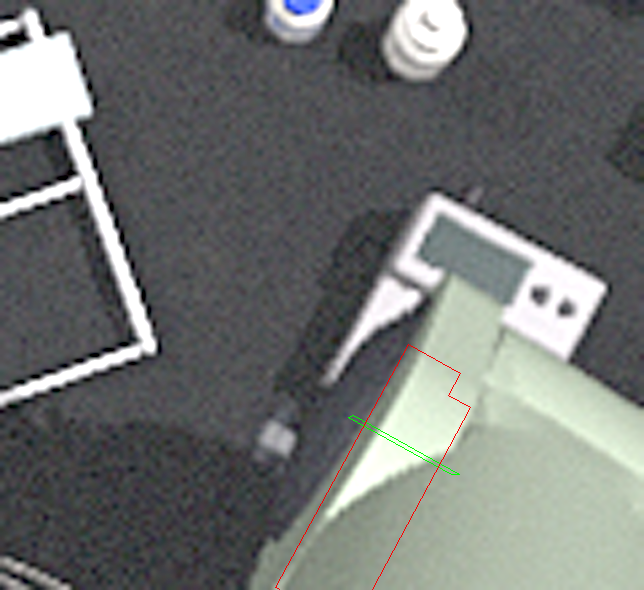

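```bash
for i in 1 2; do python3 -m creep '[{"rx":0,"ry":0,"rz":0,"tx":-1,"ty":0,"tz":0,"hand":0.4},{"rx":0,"ry":0,"rz":0,"tx":-1,"ty":0,"tz":0,"hand":0.4},{"rx":0,"ry":0,"rz":0,"tx":-1,"ty":0,"tz":0,"hand":0.4}]' 100 >/dev/null
python3 st.py; done
```

```text
slide tip past mouth mm 43.7 lat 0.8 z -0.0193 F along/left/up -5.922858653282102 0.3207095765690495 -1.2493487378810502 [0.68 0.87 0.08] 0.03703245193487186
slide tip past mouth mm 44.6 lat 0.8 z -0.0193 F along/left/up -5.0464171992845905 0.9667582525879602 -0.7086381391845755 [0.78 0.89 0.11] 0.03704747015574004
```

```bash
for i in 1; do python3 -m creep '[{"rx":0,"ry":0,"rz":0,"tx":-1,"ty":0,"tz":0,"hand":0.4},{"rx":0,"ry":0,"rz":0,"tx":-1,"ty":0,"tz":0,"hand":0.4},{"rx":0,"ry":0,"rz":0,"tx":-1,"ty":0,"tz":0,"hand":0.4}]' 100 >/dev/null
python3 st.py; done; python3 - <<'E'
from h import *
d=np.array([np.cos(-.525),np.sin(-.525),0]);l=np.array([-d[1],d[0],0])
F=[];m=[]
for i in range(8):
    viewer.grab_frame("top"); o=bot.observe(); F.append(o["force"]);m.append(o["moment"])
F=np.array(F);m=np.array(m);print(F@d,(F@d).mean(),(F@l).mean(),F[:,2].mean(),(m@l).mean())
s=viewer.grab_frame("scene");c=s["pixels"][150:240,250:370];cv2.imwrite("pics/f.png",cv2.resize(c,None,fx=6.5,fy=6.5,interpolation=cv2.INTER_CUBIC))
E
```

```text
slide tip past mouth mm 44.900000000000006 lat 0.8 z -0.0195 F along/left/up -9.220995777868458 0.6660902259749091 -0.7253235730124458 [1.02 1.44 0.14] 0.037057145729828454
[-7.9631785  -9.08527428 -8.51208209 -8.19855775 -8.44253587 -6.91285659
 -8.94120922 -8.66331718] -8.339876435198764 0.8242856690532737 -0.43331115683668087 1.756740119682982
```

View pics/f.png

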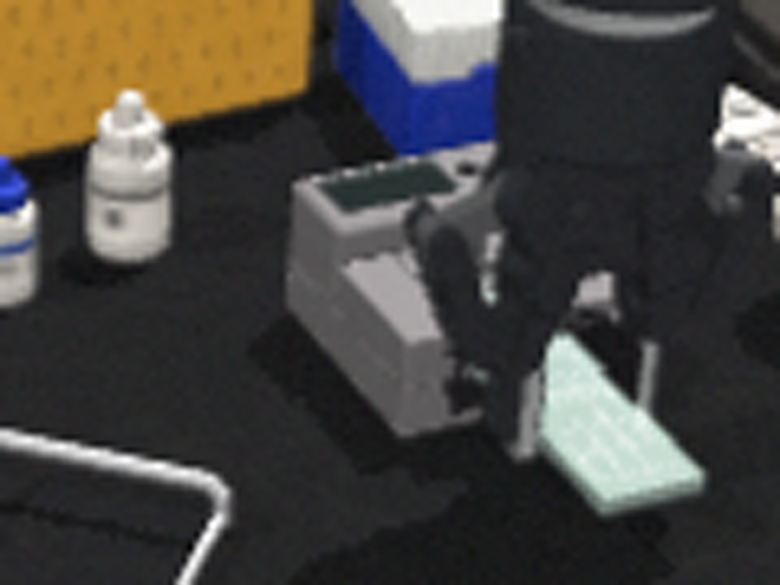

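```bash
python3 -m creep '[{"rx":0,"ry":0,"rz":0,"tx":1.5,"ty":0,"tz":0,"hand":0.4},{"rx":0,"ry":0,"rz":0,"tx":2.3,"ty":0,"tz":0,"hand":0.4},{"rx":0,"ry":0,"rz":0,"tx":2.3,"ty":0,"tz":0,"hand":0.4},{"rx":0,"ry":0,"rz":0,"tx":2.3,"ty":0,"tz":0,"hand":0.4}]' 100 >/dev/null
python3 st.py; python3 - <<'E'
from h import *
d=np.array([np.cos(-.525),np.sin(-.525),0]);l=np.array([-d[1],d[0],0])
F=[];m=[]
for i in range(6):
    p=viewer.grab_frame("top"); o=bot.observe(); F.append(o["force"]);m.append(o["moment"])
F=np.array(F);m=np.array(m);print((F@d).mean(),(F@l).mean(),F[:,2].mean(),(m@l).mean(),o["clock"],o["position"])
cv2.imwrite("pics/g.png",p["pixels"])
E
```

```text
slide tip past mouth mm 43.3 lat 0.8 z -0.0193 F along/left/up -4.714642459917127 0.7974905647022285 -1.0272111954540342 [0.66 0.88 0.14] 0.036823673738773495
-4.72472768709961 0.8256864744480111 -1.0110787114962383 1.1118364458742331 15.2 [ 0.43044645 -0.32473612 -0.01928249]
```

View pics/g.png

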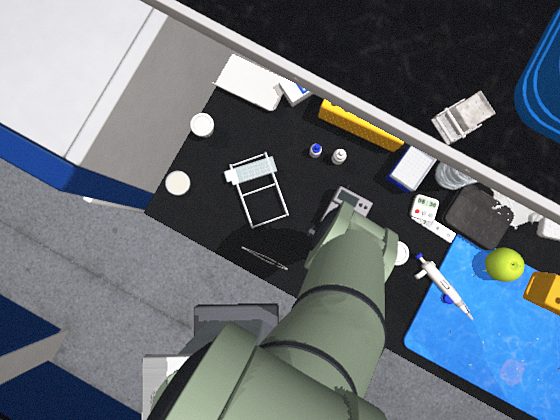

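```bash
python3 - <<'E'
from h import *
s=viewer.grab_frame("scene")
a=cv2.imread("pics/scene0.png"); cv2.imwrite("pics/h.png",np.vstack([a[130:310,100:460],s["pixels"][130:310,100:460]]))
E
```

```text
(no output)
```

View pics/h.png

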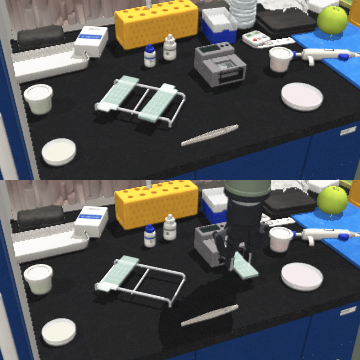

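The before and after views match for every bystander. In this stack both dishes, both cups, both bottles, the tweezers and the other slide sit at the same places. The held slide is in the reader, around (245,265). I'm handing the job in.

```bash
python3 - <<'E'
from h import *
o=bot.observe(); print(o["clock"],o["force"],o["grip_width"]); print(bot.job_done())
E
```

```text
15.25 [-3.69843085  3.71290344 -1.3280045 ] 0.0371877261106869
the job is handed in; nothing more can be done
None
```

I pushed the label-up slide, frosted end first, label up and level, into the reader and handed the job in at 15.25 s. It was still held there at 100 N grip. No verdict was reported.

**How far home:** the push-back rose gently over about 9 mm, then jumped from about 5 to 8 N at the hard stop. I backed off from there. At hand-in the slide was about 1.5 mm short of the hard stop with about 4.7 N of push-back. That puts the stop pressed in about 8 to 8.5 mm, inside the 6–10 mm range.

**Other objects:** before and after pictures showed the other slide, dishes, cups, bottles and tweezers where they were.

**What disagreed:**
- **Fingertip height:** the fingertips showed about 40 mm above the stated TCP in the pictures. I set the gripping and insertion heights from the pictures and the rack height instead.
- **Side contact:** on the way in, the slide's tip touched the right side of the throat at about 3–4 N. A 1 mm sideways correction freed it.
- **Slip in the grip:** the slide may have slipped about 2 mm along its length in the grip. I therefore took the final depth from the force readings rather than from the TCP position.

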